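Weigh sample cases by hand-feel and sort them for the analyser

TASK

Four to six closed cases of metal sample discs stand on the bench. Going from the robot's left to its right, feel the weight of each case by lifting the end with the lug slightly (about a centimetre) while its other end stays on the bench; before or after feeling the next, lay each full case (about 450 g or more) flat and squarely inside a printed rectangle of its own on the tray, and each underfilled one (less than that) flat on the floor of the shallow crate, none on top of another. Leave the beaker, the mortar and the jar where they stand.

Things in the scene. Friction and masses are not known exactly. Their poses are not given: they have to be found in the camera images.
- table: the grey bench; its flat top is at z = 0 and the robot stands on it (its origin is the middle of the top)
- case1: closed white plastic sample case, leftmost of six (left = +y); may be absent. All look alike: box 90 mm long (its x), 44 wide (y), 42 high (z); pose of the box's centre, 21 mm above its underside. Weighs 140 to 810 g, evenly filled, centre of mass at the box's centre. A swinging lug stands on top near its +x end, which lies away from the robot at first. To carry, grip the long sides
- lug1_mid (a point): centre of the black lifting lug of case1: an upright tab, 16 (along the case's x) x 10 x 20 mm, 32 mm along x and 35 mm above the box's centre (4 mm gap below it; its top 66 mm above the case's underside). It swings freely, 0.4 rad each way, on a hinge at its foot along the case's y. Raised in an arc about the far bottom edge (5.5 mm in for 9 mm up), it carries 0.58 of the weight; dragged sideways, more or less
- case2: closed white plastic sample case, second from the left of six (left = +y); may be absent. All look alike: box 90 mm long (its x), 44 wide (y), 42 high (z); pose of the box's centre, 21 mm above its underside. Weighs 140 to 810 g, evenly filled, centre of mass at the box's centre. A swinging lug stands on top near its +x end, which lies towards the robot at first. To carry, grip the long sides
- lug2_mid (a point): centre of the black lifting lug of case2: an upright tab, 16 (along the case's x) x 10 x 20 mm, 32 mm along x and 35 mm above the box's centre (4 mm gap below it; its top 66 mm above the case's underside). It swings freely, 0.4 rad each way, on a hinge at its foot along the case's y. Raised in an arc about the far bottom edge (5.5 mm in for 9 mm up), it carries 0.58 of the weight; dragged sideways, more or less
- case3: closed white plastic sample case, third from the left of six (left = +y); may be absent. All look alike: box 90 mm long (its x), 44 wide (y), 42 high (z); pose of the box's centre, 21 mm above its underside. Weighs 140 to 810 g, evenly filled, centre of mass at the box's centre. A swinging lug stands on top near its +x end, which lies away from the robot at first. To carry, grip the long sides
- lug3_mid (a point): centre of the black lifting lug of case3: an upright tab, 16 (along the case's x) x 10 x 20 mm, 32 mm along x and 35 mm above the box's centre (4 mm gap below it; its top 66 mm above the case's underside). It swings freely, 0.4 rad each way, on a hinge at its foot along the case's y. Raised in an arc about the far bottom edge (5.5 mm in for 9 mm up), it carries 0.58 of the weight; dragged sideways, more or less
- case4: closed white plastic sample case, fourth from the left of six (left = +y); may be absent. All look alike: box 90 mm long (its x), 44 wide (y), 42 high (z); pose of the box's centre, 21 mm above its underside. Weighs 140 to 810 g, evenly filled, centre of mass at the box's centre. A swinging lug stands on top near its +x end, which lies towards the robot at first. To carry, grip the long sides
- lug4_mid (a point): centre of the black lifting lug of case4: an upright tab, 16 (along the case's x) x 10 x 20 mm, 32 mm along x and 35 mm above the box's centre (4 mm gap below it; its top 66 mm above the case's underside). It swings freely, 0.4 rad each way, on a hinge at its foot along the case's y. Raised in an arc about the far bottom edge (5.5 mm in for 9 mm up), it carries 0.58 of the weight; dragged sideways, more or less
- case5: closed white plastic sample case, fifth from the left of six (left = +y); may be absent. All look alike: box 90 mm long (its x), 44 wide (y), 42 high (z); pose of the box's centre, 21 mm above its underside. Weighs 140 to 810 g, evenly filled, centre of mass at the box's centre. A swinging lug stands on top near its +x end, which lies away from the robot at first. To carry, grip the long sides
- lug5_mid (a point): centre of the black lifting lug of case5: an upright tab, 16 (along the case's x) x 10 x 20 mm, 32 mm along x and 35 mm above the box's centre (4 mm gap below it; its top 66 mm above the case's underside). It swings freely, 0.4 rad each way, on a hinge at its foot along the case's y. Raised in an arc about the far bottom edge (5.5 mm in for 9 mm up), it carries 0.58 of the weight; dragged sideways, more or less
- case6: closed white plastic sample case, rightmost of six (left = +y); may be absent. All look alike: box 90 mm long (its x), 44 wide (y), 42 high (z); pose of the box's centre, 21 mm above its underside. Weighs 140 to 810 g, evenly filled, centre of mass at the box's centre. A swinging lug stands on top near its +x end, which lies towards the robot at first. To carry, grip the long sides
- lug6_mid (a point): centre of the black lifting lug of case6: an upright tab, 16 (along the case's x) x 10 x 20 mm, 32 mm along x and 35 mm above the box's centre (4 mm gap below it; its top 66 mm above the case's underside). It swings freely, 0.4 rad each way, on a hinge at its foot along the case's y. Raised in an arc about the far bottom edge (5.5 mm in for 9 mm up), it carries 0.58 of the weight; dragged sideways, more or less
- tray: fixed flat aluminium tray, 250 x 206 mm (its x, y), a 6 mm plate with a lip only 3 mm higher; origin at the centre of its underside. Six rectangles of 50 x 94 mm are printed on it as dark outlines, three along its x at 72 mm pitch by two along its y at 100 mm pitch; the long side of each lies along the tray's y. It is at the left or the right of the bench
- cell1 (a point): centre of a printed rectangle on the tray, on the tray's surface (6 mm above the bench), at -72 mm along the tray's x and -50 mm along its y
- cell2 (a point): centre of a printed rectangle on the tray, on the tray's surface (6 mm above the bench), at -72 mm along the tray's x and 50 mm along its y
- cell3 (a point): centre of a printed rectangle on the tray, on the tray's surface (6 mm above the bench), at 0 mm along the tray's x and -50 mm along its y
- cell4 (a point): centre of a printed rectangle on the tray, on the tray's surface (6 mm above the bench), at 0 mm along the tray's x and 50 mm along its y
- cell5 (a point): centre of a printed rectangle on the tray, on the tray's surface (6 mm above the bench), at 72 mm along the tray's x and -50 mm along its y
- cell6 (a point): centre of a printed rectangle on the tray, on the tray's surface (6 mm above the bench), at 72 mm along the tray's x and 50 mm along its y
- crate: fixed shallow grey plastic crate, open on top, 262 x 206 mm outside (its x, y), 24 mm high, walls and floor 3 mm thick; origin at the centre of its underside. It is on the other side of the bench from the tray
- beaker: bystander: glass beaker, 60 mm across and 75 mm high, beyond the work; origin under its centre
- mortar: bystander: white ceramic mortar bowl, 84 mm across and 50 mm high; origin under its centre
- jar: bystander: closed sample jar, 60 mm across and 75 mm high; origin under its centre
Not all that is in view belongs to the job. Leave any green or red look-alike of the case3 alone.

How it is judged:
On the way, in this order (a step that is already met when the one before it is completed fails the run):
1. case1 has one end lifted slightly (3 to 20 degrees) while its other end rests on the bench (cases are weighed in order from left to right) ((angle between case1's own x axis and vertical below 1.5208 rad or angle between case1's own x axis and vertical above 1.6208 rad) and angle between case1's own z axis and vertical below 0.35 rad and contact force between case1 and table above 0.1 N and height (world z) of case1 below 0.045 m), for 0.2 s.
2. case2 has one end lifted slightly (3 to 20 degrees) while its other end rests on the bench (cases are weighed in order from left to right) ((angle between case2's own x axis and vertical below 1.5208 rad or angle between case2's own x axis and vertical above 1.6208 rad) and angle between case2's own z axis and vertical below 0.35 rad and contact force between case2 and table above 0.1 N and height (world z) of case2 below 0.045 m), for 0.2 s.
3. case3 has one end lifted slightly (3 to 20 degrees) while its other end rests on the bench (cases are weighed in order from left to right) ((angle between case3's own x axis and vertical below 1.5208 rad or angle between case3's own x axis and vertical above 1.6208 rad) and angle between case3's own z axis and vertical below 0.35 rad and contact force between case3 and table above 0.1 N and height (world z) of case3 below 0.045 m), for 0.2 s.
4. case4 has one end lifted slightly (3 to 20 degrees) while its other end rests on the bench (cases are weighed in order from left to right) ((angle between case4's own x axis and vertical below 1.5208 rad or angle between case4's own x axis and vertical above 1.6208 rad) and angle between case4's own z axis and vertical below 0.35 rad and contact force between case4 and table above 0.1 N and height (world z) of case4 below 0.045 m), for 0.2 s.
5. case5 has one end lifted slightly (3 to 20 degrees) while its other end rests on the bench (cases are weighed in order from left to right) ((angle between case5's own x axis and vertical below 1.5208 rad or angle between case5's own x axis and vertical above 1.6208 rad) and angle between case5's own z axis and vertical below 0.35 rad and contact force between case5 and table above 0.1 N and height (world z) of case5 below 0.045 m), for 0.2 s.
6. case6 has one end lifted slightly (3 to 20 degrees) while its other end rests on the bench (cases are weighed in order from left to right) ((angle between case6's own x axis and vertical below 1.5208 rad or angle between case6's own x axis and vertical above 1.6208 rad) and angle between case6's own z axis and vertical below 0.35 rad and contact force between case6 and table above 0.1 N and height (world z) of case6 below 0.045 m), for 0.2 s.
At the end, for the whole second after the job is handed in: Every case lies level and still, either on the tray with its centre within 12 mm of the centre of a printed rectangle and within 11 degrees of its direction, if full, or flat on the crate's floor, if underfilled. Full means 450 g or more; cases of 350 to 550 g are accepted in either place ((((horizontal distance between case1 and cell1 below 0.012 m or horizontal distance between case1 and cell2 below 0.012 m or horizontal distance between case1 and cell3 below 0.012 m or horizontal distance between case1 and cell4 below 0.012 m or horizontal distance between case1 and cell5 below 0.012 m or horizontal distance between case1 and cell6 below 0.012 m) and angle between the x axis of case1 and the y axis of tray, either way round below 0.2 rad and z of case1 in the frame of tray between 0.022 and 0.032 m and contact force between case1 and tray above 3.43 N and linear speed of case1 below 0.02 m/s and angle between case1's own z axis and vertical below 0.06 rad) or (x of case1 in the frame of crate between -0.125 and 0.125 m and y of case1 in the frame of crate between -0.097 and 0.097 m and z of case1 in the frame of crate between 0.018 and 0.03 m and contact force between case1 and crate below 5.4 N and linear speed of case1 below 0.02 m/s and angle between case1's own z axis and vertical below 0.06 rad)) and (((horizontal distance between case2 and cell1 below 0.012 m or horizontal distance between case2 and cell2 below 0.012 m or horizontal distance between case2 and cell3 below 0.012 m or horizontal distance between case2 and cell4 below 0.012 m or horizontal distance between case2 and cell5 below 0.012 m or horizontal distance between case2 and cell6 below 0.012 m) and angle between the x axis of case2 and the y axis of tray, either way round below 0.2 rad and z of case2 in the frame of tray between 0.022 and 0.032 m and contact force between case2 and tray above 3.43 N and linear speed of case2 below 0.02 m/s and angle between case2's own z axis and vertical below 0.06 rad) or (x of case2 in the frame of crate between -0.125 and 0.125 m and y of case2 in the frame of crate between -0.097 and 0.097 m and z of case2 in the frame of crate between 0.018 and 0.03 m and contact force between case2 and crate below 5.4 N and linear speed of case2 below 0.02 m/s and angle between case2's own z axis and vertical below 0.06 rad)) and (((horizontal distance between case3 and cell1 below 0.012 m or horizontal distance between case3 and cell2 below 0.012 m or horizontal distance between case3 and cell3 below 0.012 m or horizontal distance between case3 and cell4 below 0.012 m or horizontal distance between case3 and cell5 below 0.012 m or horizontal distance between case3 and cell6 below 0.012 m) and angle between the x axis of case3 and the y axis of tray, either way round below 0.2 rad and z of case3 in the frame of tray between 0.022 and 0.032 m and contact force between case3 and tray above 3.43 N and linear speed of case3 below 0.02 m/s and angle between case3's own z axis and vertical below 0.06 rad) or (x of case3 in the frame of crate between -0.125 and 0.125 m and y of case3 in the frame of crate between -0.097 and 0.097 m and z of case3 in the frame of crate between 0.018 and 0.03 m and contact force between case3 and crate below 5.4 N and linear speed of case3 below 0.02 m/s and angle between case3's own z axis and vertical below 0.06 rad)) and (((horizontal distance between case4 and cell1 below 0.012 m or horizontal distance between case4 and cell2 below 0.012 m or horizontal distance between case4 and cell3 below 0.012 m or horizontal distance between case4 and cell4 below 0.012 m or horizontal distance between case4 and cell5 below 0.012 m or horizontal distance between case4 and cell6 below 0.012 m) and angle between the x axis of case4 and the y axis of tray, either way round below 0.2 rad and z of case4 in the frame of tray between 0.022 and 0.032 m and contact force between case4 and tray above 3.43 N and linear speed of case4 below 0.02 m/s and angle between case4's own z axis and vertical below 0.06 rad) or (x of case4 in the frame of crate between -0.125 and 0.125 m and y of case4 in the frame of crate between -0.097 and 0.097 m and z of case4 in the frame of crate between 0.018 and 0.03 m and contact force between case4 and crate below 5.4 N and linear speed of case4 below 0.02 m/s and angle between case4's own z axis and vertical below 0.06 rad)) and (((horizontal distance between case5 and cell1 below 0.012 m or horizontal distance between case5 and cell2 below 0.012 m or horizontal distance between case5 and cell3 below 0.012 m or horizontal distance between case5 and cell4 below 0.012 m or horizontal distance between case5 and cell5 below 0.012 m or horizontal distance between case5 and cell6 below 0.012 m) and angle between the x axis of case5 and the y axis of tray, either way round below 0.2 rad and z of case5 in the frame of tray between 0.022 and 0.032 m and contact force between case5 and tray above 3.43 N and linear speed of case5 below 0.02 m/s and angle between case5's own z axis and vertical below 0.06 rad) or (x of case5 in the frame of crate between -0.125 and 0.125 m and y of case5 in the frame of crate between -0.097 and 0.097 m and z of case5 in the frame of crate between 0.018 and 0.03 m and contact force between case5 and crate below 5.4 N and linear speed of case5 below 0.02 m/s and angle between case5's own z axis and vertical below 0.06 rad)) and (((horizontal distance between case6 and cell1 below 0.012 m or horizontal distance between case6 and cell2 below 0.012 m or horizontal distance between case6 and cell3 below 0.012 m or horizontal distance between case6 and cell4 below 0.012 m or horizontal distance between case6 and cell5 below 0.012 m or horizontal distance between case6 and cell6 below 0.012 m) and angle between the x axis of case6 and the y axis of tray, either way round below 0.2 rad and z of case6 in the frame of tray between 0.022 and 0.032 m and contact force between case6 and tray above 3.43 N and linear speed of case6 below 0.02 m/s and angle between case6's own z axis and vertical below 0.06 rad) or (x of case6 in the frame of crate between -0.125 and 0.125 m and y of case6 in the frame of crate between -0.097 and 0.097 m and z of case6 in the frame of crate between 0.018 and 0.03 m and contact force between case6 and crate below 5.4 N and linear speed of case6 below 0.02 m/s and angle between case6's own z axis and vertical below 0.06 rad))); the robot touches nothing.
It fails at once if the beaker is moved more than 30 mm or knocked over (distance of beaker from where it was at the start of the episode above 0.03 m or angle between beaker's own z axis and vertical above 0.4 rad).
It fails at once if the mortar is moved more than 30 mm or knocked over (distance of mortar from where it was at the start of the episode above 0.03 m or angle between mortar's own z axis and vertical above 0.4 rad).
It fails at once if the jar is moved more than 30 mm or knocked over (distance of jar from where it was at the start of the episode above 0.03 m or angle between jar's own z axis and vertical above 0.4 rad).
Of case1, case2, case3, case4, case5, case6 only 4 to 6 are there at a start; the rules pass over those that are not, and their reading is None.
At some moment in a run one of case1, case2, case3, case4, case5, case6 may be knocked a few centimetres aside while the robot is not near it.
Once in a run the grip may slacken for a moment while it holds something.
It also fails if it takes over 210 s, if anything falls off the work surface, if the arm or the gripper's body presses on something with over 40 N, if the wrist force passes 120 N, or if a joint passes its speed limit or range.

ROBOT

A 7-joint arm with a two-finger parallel gripper is mounted at the origin on the work surface. World frame = base frame: x ahead of the robot, y to its left, z up, the work surface at z = 0. Lengths are in m, angles in rad, forces in N, time in s.
With the tool pointing down it reaches from about 0.4 to 0.9 m from the base axis. Payload 5.6 kg.
Tool frame: the origin (TCP) lies on the centre line of the jaws, within the pads' length; the fingertips stand 11 mm ahead of it and the grasp point (between the pads) lies 8 mm behind it; x points along the fingers, z is the direction in which the jaws open and shut, and the axes are right-handed (so a half turn about x gives the same grasp; the last joint's range is limited). The gripper opens to 92 mm and grips with 3 to 60 N. Pads are 20 mm wide; open, the fingers measure 128 mm over their backs; the gripper's body (75 mm by 189 mm) begins 69 mm behind the grasp point.
Start: joints at [1.111, 0.468, -0.012, 1.603, 0.006, 1.071, -0.056], TCP at [0.263, -0.594, 0.226] pointing down, gripper open.
Joint ranges: [-2.53, 2.53], [-0.31, 2.02], [-1.57, 1.55], [0.28, 2.44], [-1.29, 4.43], [0.15, 1.84], [-2.92, 2.92]. Speed limits (rad/s): [2.57, 2.57, 3.14, 3.14, 3.14, 3.14, 3.14].

INTERFACE

Orientations are given as [roll, pitch, yaw] about the fixed x, y, z axes, in that order (R = Rz(yaw) Ry(pitch) Rx(roll)).
In Python, from cell import ctrl, imaging gives the robot as it stands.
- The arm moves only by the tool carry_out, never from a script. Its argument "motion" is a list of rows, each an object of numbers: "x", "y", "z": the shift along the tool's x, y, z in units of 30 mm (1.0 is 30 mm); "roll": the turn about the tool's x in units of 5 degrees (1.0 is 5 degrees). In form: [{"x": .., "y": .., "z": .., "roll": ..}, ...]. A call has exactly 8 rows; each row is the pose to reach, as a shift and turn from the pose commanded when the call began, along the tool's axes at that moment; what a row does not reach only later rows make up. A row lasts 1/10 s, in which the tool goes at most 50 mm and 8.59 degrees, less where a joint would pass 70% of its speed; a pose out of reach is approached as far as the arm can. A call with a gripper value outside its range is refused whole. "fingers" is the opening in per cent of the stroke, from 0 (shut) to 100 (fully open), set as the call begins (left out, the last holds). The fingers move at their own pace and stop on an object; "force" is the grip in N (left out, the last holds). Time passes only in rows, so rows that repeat a pose let the fingers close, or fill a call up. It gives the time, the measured TCP pose, the force and the opening at its end, in the units of the state.
- ctrl.get_state(): the state, without advancing time (a new reading comes with each control period).
- imaging.grab_frame(name): name is "scene" or "top" or "wrist"; returns the picture (384x512x3 uint8, red, green, blue); there is no depth.
- imaging.calibration(name): a dict with "fovy" (degrees; the focal length in pixels is half the picture's height over the tangent of half this angle, whatever the lens; pixels are square), "cx", "cy" (the principal point, pixels), "R" (3x3) and "t" (3): a world point X has camera coordinates R X + t. Camera axes: x right, y down, z forward; pixel columns grow to the right and rows downward; lengths in m; the calibration is good to about 2 mm. A picture is of the moment at which its call begins: read the wrist's pose just before it. calibration takes no time and is no camera call; for the wrist camera it gives the pose at the moment of the call.
- ctrl.job_done(): hands the job in, once; it reports no verdict.
The state is a dict: "clock": time; "joints": joint angles; "qd": joint speeds; "joint_efforts": joint torques, N m; "position": TCP position; "tcp_rot": TCP orientation; "contact_force": force on the tool from outside, world axes, zero at the start; "torque": the same for the moment, N m; "grip_width": finger opening in m.
Only numpy, scipy, OpenCV 4.12 (cv2) and the standard library are available. Lean on these libraries where they do the work, as an engineer would, in place of code of your own. Each camera call takes 0.05 s, during which the arm holds its last target.

## Working session

There is one attempt and no reset: what is moved stays moved. The work goes in short steps, Python scripts to look and compute and a tool call to move; the robot and the scene stay as the last step left them, time stands still between calls to the robot, and variables do not carry over. Pictures are saved under pics/ and viewed, and the job is handed in when it is done.

Besides the shell and the picture viewer there is one more tool, called after "Call:" as name([rows], argument=value, ...), one row to a line, values as JSON. carry_out: Moves the arm, as the interface text tells. Its arguments: {"type":"object","properties":{"motion":{"type":"array","items":{"type":"object","properties":{"x":{"type":"number"},"y":{"type":"number"},"z":{"type":"number"},"roll":{"type":"number"}}}},"fingers":{"type":"number"},"force":{"type":"number"}},"required":["motion"]}

```bash
ls -la; mkdir -p pics; python3 - <<'E'
from cell import ctrl, imaging
import cv2
print(ctrl.get_state())
for n in ("scene","top"):
    im=imaging.grab_frame(n); cv2.imwrite(f"pics/{n}0.png",im[:,:,::-1])
    print(n,imaging.calibration(n))
E
```

```text
total 12
drwxr-xr-x  3 agent agent 4096 Dec  7 07:10 .
drwxr-xr-x 23 root  root  4096 Dec  7 07:10 ..
drwxr-xr-x  2 agent agent 4096 Dec  7 07:10 pics
{'clock': 0.0, 'joints': array([ 1.11097137,  0.46838634, -0.0115878 ,  1.60361586,  0.00598465,
        1.07137447, -0.05631018]), 'qd': array([3.01354975e-03, 9.99011037e-04, 4.69173560e-04, 1.03850210e-03,
       8.56663845e-04, 3.62484047e-05, 3.21095496e-04]), 'joint_efforts': array([-1.25462138e-03, -5.20568097e+01, -1.25607412e-02, -2.43748963e+01,
       -5.66445873e-02,  1.73599483e-02,  1.54144946e-04]), 'position': array([ 0.26286622, -0.59386792,  0.22463758]), 'tcp_rot': array([-3.0752979 ,  1.56904676,  2.05382108]), 'contact_force': array([-0.33946014,  0.07026234, -0.34862895]), 'torque': array([ 0.05309475,  0.0338332 , -0.04158362]), 'grip_width': 0.091665399393653}
scene {'fovy': 50.44373969354572, 'cx': 254.04472712912798, 'cy': 191.2268561218335, 'R': array([[ 0.71711265,  0.69688249, -0.0102094 ],
       [ 0.48399733, -0.50848098, -0.71217532],
       [-0.5014938 ,  0.50576861, -0.70192741]]), 't': array([-0.3994254 , -0.19541552,  1.29781073])}
top {'fovy': 49.529674397739356, 'cx': 250.936261316458, 'cy': 190.2640111240124, 'R': array([[ 0.00842162, -0.99981402, -0.01734922],
       [-0.98391589, -0.00518931, -0.17855695],
       [ 0.17843371,  0.01857391, -0.98377661]]), 't': array([0.00389296, 0.53947735, 1.02640968])}
```

View pics/top0.png

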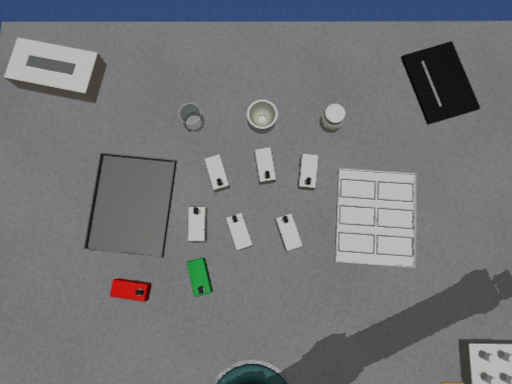

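View pics/scene0.png

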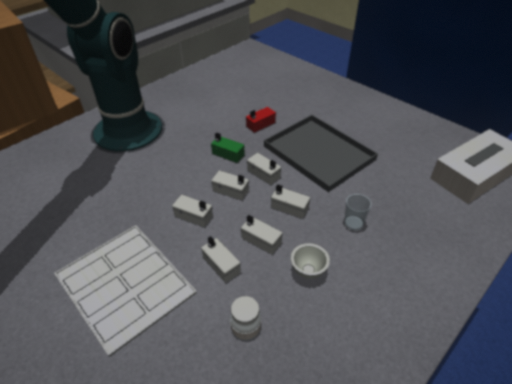

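```bash
cat > h.py <<'E'
from cell import ctrl, imaging
import numpy as np, cv2
from scipy.spatial.transform import Rotation as Rn
def K(c,h=384):
    f=h/2/np.tan(np.radians(c['fovy']/2)); return f
def proj(c,P):
    P=np.atleast_2d(P)@c['R'].T+c['t']; f=K(c)
    return np.c_[c['cx']+f*P[:,0]/P[:,2], c['cy']+f*P[:,1]/P[:,2]]
def back(c,uv,z):
    uv=np.atleast_2d(np.asarray(uv,float)); f=K(c)
    d=np.c_[(uv[:,0]-c['cx'])/f,(uv[:,1]-c['cy'])/f,np.ones(len(uv))]@c['R']
    o=-c['R'].T@c['t']
    s=(z-o[2])/d[:,2]; return o+d*s[:,None]
def Rtool(s): return Rn.from_euler('xyz',s['tcp_rot']).as_matrix()
E
python3 - <<'E'
from h import *
s=ctrl.get_state(); print(Rtool(s).round(3), s['clock'])
im=cv2.imread('pics/top0.png'); c=imaging.calibration('top')
cv2.imwrite('pics/top0c.png',cv2.resize(im[140:270,80:330],None,fx=3.2,fy=3.2,interpolation=cv2.INTER_CUBIC))
cv2.imwrite('pics/top0t.png',cv2.resize(im[155:280,325:430],None,fx=4.5,fy=4.5,interpolation=cv2.INTER_CUBIC))
g=im.min(2)
hsv=cv2.cvtColor(im,cv2.COLOR_BGR2HSV)
m=((g>130)).astype(np.uint8)
n,l,st,ce=cv2.connectedComponentsWithStats(m)
for i in range(1,n):
    if st[i,4]>60: print(st[i],ce[i].round(1),back(c,ce[i],.042).round(3))
w=imaging.calibration('wrist');print(w, s['position'])
im=imaging.grab_frame('wrist');cv2.imwrite('pics/w0.png',im[:,:,::-1])
E
```

```text
[[-0.001  0.914  0.405]
 [ 0.001  0.405 -0.914]
 [-1.    -0.    -0.002]] 0.1
[   3   37   95   56 3059] [50.5 64.3] [[0.893 0.567 0.042]]
[246  99  32  30 485] [261.6 114.8] [[ 0.747 -0.019  0.042]]
[325 103  21  20 322] [335.  112.5] [[ 0.754 -0.216  0.042]]
[186 116  14   9  85] [192.4 119.9] [[0.732 0.167 0.042]]
[255 147  21  35 521] [264.8 163.1] [[ 0.613 -0.028  0.042]]
[299 153  20  35 522] [308.7 169.2] [[ 0.597 -0.143  0.042]]
[204 154  25  36 518] [215.8 170.7] [[0.592 0.1   0.042]]
[ 335  167   82  101 7175] [376.3 217.3] [[ 0.472 -0.313  0.042]]
[187 207  18  34 537] [195.9 224.5] [[0.451 0.148 0.042]]
[226 212  27  38 573] [239.  231.7] [[0.433 0.037 0.042]]
[276 213  27  38 572] [289.4 232.3] [[ 0.432 -0.091  0.042]]
[ 469  344   43   40 1337] [489.6 362.4] [[ 0.125 -0.568  0.042]]
[216 360  65  20 255] [248.1 366.1] [[0.109 0.011 0.042]]
{'fovy': 70.72362600181343, 'cx': 255.56744840916969, 'cy': 190.8493031813474, 'R': array([[ 0.40555182, -0.91407095, -0.00142004],
       [-0.88467518, -0.39289948,  0.25095782],
       [-0.22995119, -0.10052012, -0.96799698]]), 't': array([-0.64942329, -0.02830999,  0.39077699])} [ 0.26287747 -0.5939411   0.22475352]
```

View pics/top0c.png

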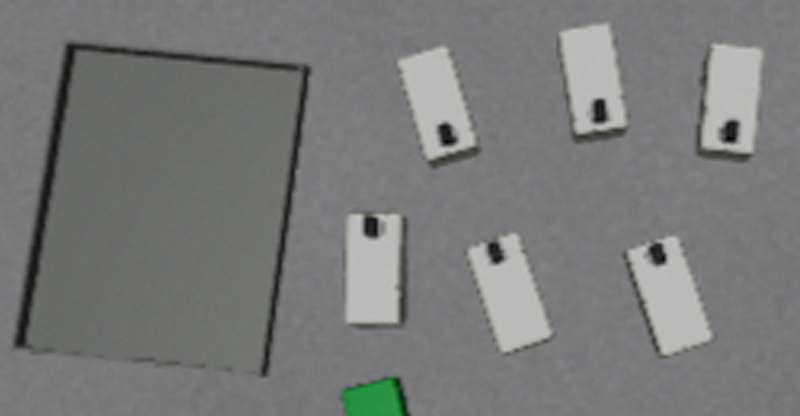

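View pics/top0t.png

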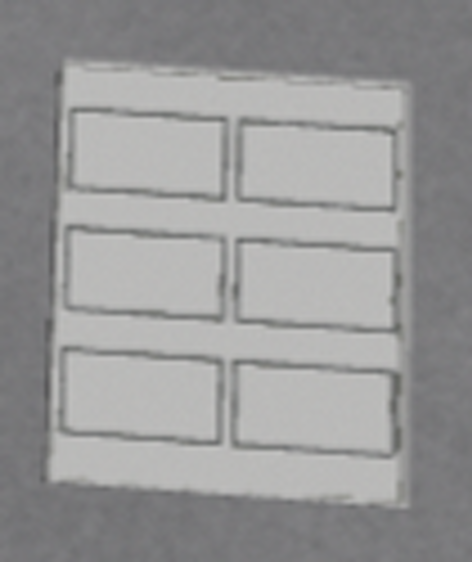

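View pics/w0.png

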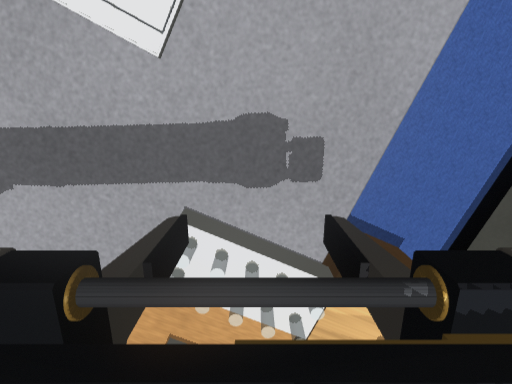

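```bash
cat >> h.py <<'E'
def cases_top(im,c,box=None):
    "im rgb top view; white case tops -> list of (x,y,L,W,ang, lugdir)"
    r=cv2.resize(im,None,fx=4,fy=4,interpolation=cv2.INTER_CUBIC)
    g=r.min(2); out=[]
    m=(g>135).astype(np.uint8)
    cs,_=cv2.findContours(m,cv2.RETR_EXTERNAL,cv2.CHAIN_APPROX_NONE)
    for k in cs:
        a=cv2.contourArea(k)
        if a<5000 or a>14000: continue
        p=(k[:,0,:]-1.5)/4
        W=back(c,p,.042)[:,:2]
        (x,y),(w,h),an=cv2.minAreaRect((W*1000).astype(np.float32))
        b=cv2.boxPoints(((x,y),(w,h),an))
        e1=b[1]-b[0]; e2=b[2]-b[1]; e=e1 if np.linalg.norm(e1)>np.linalg.norm(e2) else e2
        e=e/np.linalg.norm(e); e=e if e[0]>0 else -e
        out.append((x/1000,y/1000,max(w,h),min(w,h),np.arctan2(e[1],e[0])))
    return sorted(out,key=lambda o:-o[1])
E
python3 - <<'E'
from h import *
im=cv2.imread('pics/top0.png')[:,:,::-1].copy(); c=imaging.calibration('top')
for o in cases_top(im,c): print(np.round(o,4))
r=cv2.resize(im,None,fx=4,fy=4,interpolation=cv2.INTER_CUBIC)
# tray
m=(r.min(2)>125).astype(np.uint8); m=cv2.morphologyEx(m,cv2.MORPH_CLOSE,np.ones((13,13)))
cs,_=cv2.findContours(m,cv2.RETR_EXTERNAL,cv2.CHAIN_APPROX_NONE)
for k in cs:
    if 90000<cv2.contourArea(k)<160000:
        W=back(c,(k[:,0]-1.5)/4,.009)[:,:2]
        print('tray',cv2.minAreaRect((W*1000).astype(np.float32)))
# tray rectangles: by inner contours
cs,hh=cv2.findContours((r.min(2)>140).astype(np.uint8),cv2.RETR_CCOMP,cv2.CHAIN_APPROX_NONE)
for k in cs:
    x,y,w,h=cv2.boundingRect(k)
    if 1300<x<1700 and 650<y<1080 and cv2.contourArea(k)>8000:
        W=back(c,(k[:,0]-1.5)/4,.006)[:,:2]
        print('cell',np.round(np.ravel(sum(map(lambda q:list(np.atleast_1d(q)),cv2.minAreaRect((W*1000).astype(np.float32))),[])),1))
# crate: hand pixels from crop
q=np.array([[70,44],[309,67],[266,375],[18,347]])/3.2+[80,140]
for z in (.024,): print('crate',back(c,q,z).round(4))
E
```

```text
[4.53800e-01 1.48900e-01 8.75050e+01 4.45736e+01 6.00000e-03]
[ 0.591   0.1001 89.3311 45.1074  0.3107]
[4.35800e-01 3.83000e-02 9.00625e+01 4.48730e+01 3.39300e-01]
[ 7.51600e-01 -1.97000e-02  8.41756e+01  8.38293e+01 -7.61600e-01]
[ 6.12100e-01 -2.85000e-02  8.98121e+01  4.43345e+01  1.66700e-01]
[ 0.4348 -0.0903 90.0625 44.2667  0.3333]
[ 0.5958 -0.1428 89.7471 44.4278 -0.1083]
tray ((489.7490234375, -275.3719787597656), (389.0480041503906, 283.4681701660156), 77.78624725341797)
cell [ 479.  -323.3  208.   252.8   86.3]
crate [[0.6421 0.4119 0.024 ]
 [0.6229 0.2085 0.024 ]
 [0.3674 0.2329 0.024 ]
 [0.3882 0.4359 0.024 ]]
```

```bash
cat >> h.py <<'E'
def plan(x,y,z,jaw,s=None,show=True):
    "world TCP target and jaw (tool z) angle in deg -> units"
    s=s or ctrl.get_state(); R=Rtool(s); d=R.T@(np.array([x,y,z])-s['position'])
    a=np.degrees(np.arctan2(R[1,2],R[0,2]))
    dy=(jaw-a+180)%360-180
    print('d units',(d/0.03).round(2),'roll',round(-dy/5,2),'jaw now',a.round(1),'dist',np.linalg.norm(d).round(3), 'j7',s['joints'][6].round(2),'t',round(s['clock'],2))
def lug(o,sgn,l=.032): return o[0]+sgn*l*np.cos(o[4]), o[1]+sgn*l*np.sin(o[4])
E
python3 - <<'E'
from h import *
w=imaging.calibration('wrist'); s=ctrl.get_state()
print('cam pos rel tool',Rtool(s).T@(-w['R'].T@w['t']-s['position']), 'fwd tool',Rtool(s).T@w['R'][2])
print(proj(w,[s['position']]))
print(s['contact_force'])
# fit tray with brightness of outline
from scipy.optimize import minimize
im=cv2.imread('pics/top0.png'); c=imaging.calibration('top')
g=cv2.GaussianBlur(im.min(2),(0,0),.8).astype(np.float32)
def pts(p):
    P=[]
    for cx in(-72,0,72):
        for cy in(-50,50):
            for t in np.linspace(-.5,.5,30):
                P+= [(cx-24.5,cy+94*t),(cx+24.5,cy+94*t),(cx+49*t,cy-46.5),(cx+49*t,cy+46.5)]
    P=np.array(P)/1000; C,S=np.cos(p[2]),np.sin(p[2])
    return np.c_[p[0]+C*P[:,0]-S*P[:,1],p[1]+S*P[:,0]+C*P[:,1],np.full(len(P),.006)]
def cost(p):
    uv=proj(c,pts(p)).astype(np.float32)
    return float(cv2.remap(g,uv[:,:1],uv[:,1:],cv2.INTER_LINEAR).mean())
best=min((minimize(cost,[.479+a,-.323+b,-.065],method='Nelder-Mead',options=dict(initial_simplex=np.array([.479+a,-.323+b,-.065])+np.array([[0,0,0],[.002,0,0],[0,.002,0],[0,0,.02]]))) for a in(-.003,0,.003) for b in(-.003,0,.003)),key=lambda r:r.fun)
print(best.x,best.fun,cost([.479,-.323,-.065]))
plan(.4855,.149,.20,-90)
E
```

```text
cam pos rel tool [-1.59688464e-01  7.12109993e-02  1.50621619e-04] fwd tool [ 9.68028933e-01 -2.50838395e-01  2.89074378e-04]
[[255.21713476 236.1566007 ]]
[-0.48243093 -0.2960839   0.13530931]
[ 0.47829143 -0.32216559 -0.06463781] 150.1275634765625 151.0015106201172
d units [  0.85  16.81 -19.64] roll 4.78 jaw now -66.1 dist 0.776 j7 -0.06 t 0.15
```

Call:
carry_out([
  {"x":0.4,"y":2,"z":-2,"roll":1},
  {"x":0.85,"y":16.8,"z":-19.6,"roll":4.8},
  {"x":0.85,"y":16.8,"z":-19.6,"roll":4.8},
  {"x":0.85,"y":16.8,"z":-19.6,"roll":4.8},
  {"x":0.85,"y":16.8,"z":-19.6,"roll":4.8},
  {"x":0.85,"y":16.8,"z":-19.6,"roll":4.8},
  {"x":0.85,"y":16.8,"z":-19.6,"roll":4.8},
  {"x":0.85,"y":16.8,"z":-19.6,"roll":4.8},
], fingers=40, force=20)

```text
clock: 0.95
position: [0.38, -0.2106, 0.2097]
tcp_rot: [0.754, 1.57, -0.819]
contact_force: [0.4, 0.1, -0.2]
grip_width: 0.0366
```

```bash
python3 - <<'E'
from h import *
plan(.4855,.149,.16,-90)
E
```

```text
d units [  1.65   3.49 -12.  ] roll -0.03 jaw now -90.1 dist 0.378 j7 -1.17 t 0.95
```

Call:
carry_out([
  {"x":1.6,"y":3.5,"z":-12,"roll":0},
  {"x":1.6,"y":3.5,"z":-12,"roll":0},
  {"x":1.6,"y":3.5,"z":-12,"roll":0},
  {"x":1.6,"y":3.5,"z":-12,"roll":0},
  {"x":1.6,"y":3.5,"z":-12,"roll":0},
  {"x":1.6,"y":3.5,"z":-12,"roll":0},
  {"x":1.6,"y":3.5,"z":-12,"roll":0},
  {"x":1.6,"y":3.5,"z":-12,"roll":0},
])

```text
clock: 1.75
position: [0.4857, 0.1514, 0.1612]
tcp_rot: [-3.043, 1.569, 1.671]
contact_force: [0.9, -0.2, -0.8]
grip_width: 0.037
```

```bash
python3 - <<'E'
from h import *
s=ctrl.get_state();w=imaging.calibration('wrist')
im=imaging.grab_frame('wrist'); cv2.imwrite('pics/w1.png',im[:,:,::-1])
print(s['position'],s['contact_force'],s['torque'],s['joints'])
plan(.4855,.149,.16,-90)
print(proj(w,[[.4855,.149,.066],[.4535,.149,.042],[.4535+.045,.149+.022,.042],[.4535-.045,.149-.022,.042]]))
E
```

```text
[0.48571151 0.15144964 0.16119338] [ 0.93090242 -0.19346978 -0.79634828] [ 0.00295501  0.02441975 -0.00462791] [-0.03843996  0.3492197  -0.3915179   1.98240076  0.17384787  0.84155197
 -2.09389137]
d units [ 0.03 -0.02  0.2 ] roll 0.06 jaw now -89.7 dist 0.006 j7 -2.1 t 1.8
[[258.38533025 196.17812971]
 [258.04085903 218.42812952]
 [237.34673629 178.0582705 ]
 [277.2161515  255.83507176]]
```

View pics/w1.png

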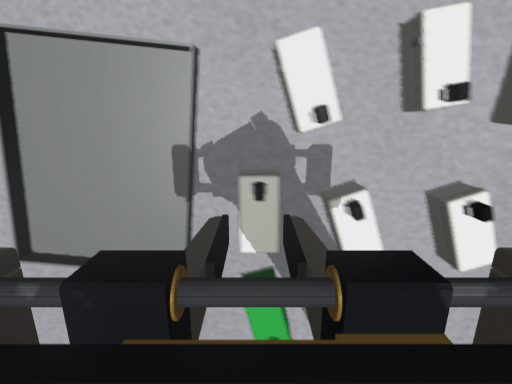

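```bash
cat >> h.py <<'E'
def wcase(z=.042,thr=120,im=None,w=None,amin=600):
    "white tops seen by wrist cam -> list (x,y,L,W,ang)"
    if im is None:
        w=imaging.calibration('wrist'); im=imaging.grab_frame('wrist')
    r=cv2.resize(im,None,fx=2,fy=2,interpolation=cv2.INTER_CUBIC)
    m=(r.min(2)>thr).astype(np.uint8); m[500:]=0
    m=cv2.morphologyEx(m,cv2.MORPH_OPEN,np.ones((5,5)))
    cs,_=cv2.findContours(m,cv2.RETR_EXTERNAL,cv2.CHAIN_APPROX_NONE); out=[]
    for k in cs:
        if cv2.contourArea(k)<amin*4: continue
        W=back(w,(k[:,0]-.5)/2,z)[:,:2]
        (x,y),(a,b),an=cv2.minAreaRect((W*1000).astype(np.float32))
        q=cv2.boxPoints(((x,y),(a,b),an)); e1=q[1]-q[0]; e2=q[2]-q[1]; e=e1 if np.linalg.norm(e1)>np.linalg.norm(e2) else e2
        e=e/np.linalg.norm(e); e=e if e[0]>0 else -e
        out.append((x/1000,y/1000,max(a,b),min(a,b),np.arctan2(e[1],e[0])))
    return out,im,w
def wlug(o,sgn,im,w):
    "black lug centroid near expected for case o"
    x,y=lug(o,sgn); u=proj(w,[[x,y,.060]])[0]
    g=im.max(2); r=16
    y0,x0=int(u[1])-r,int(u[0])-r
    p=g[y0:y0+2*r,x0:x0+2*r]<60
    yy,xx=np.nonzero(p)
    c=(xx.mean()+x0,yy.mean()+y0)
    return back(w,[c],.058)[0].round(4),u.round(1),np.round(c,1),p.sum()
E
python3 - <<'E'
from h import *
O,im,w=wcase(); cv2.imwrite('pics/w2.png',im[:,:,::-1])
for o in O: print(np.round(o,4))
o=min(O,key=lambda o:abs(o[1]-.149)+abs(o[0]-.4535))
print(lug(o,1),wlug(o,1,im,w)); print(ctrl.get_state()['contact_force'])
plan(*lug(o,1),.11,-90+np.degrees(o[4]))
E
```

```text
[ 0.4585  0.1725 96.1091 82.7972 -1.5637]
[  0.498    0.4143 169.491   22.1074  -0.227 ]
[ 5.219000e-01  3.055000e-01  2.164570e+02  1.735715e+02 -9.300000e-02]
[ 5.404000e-01  1.307000e-01  5.224464e+02  2.452690e+02 -1.566100e+00]
(np.float32(0.4587115), np.float32(0.14052606)) (array([0.4526, 0.1254, 0.058 ]), array([270.1, 220.4]), array([284.4, 225.4]), np.int64(44))
[ 0.36348877 -0.47531823 -0.05707845]
d units [ 1.7  -0.89  0.38] roll 17.97 jaw now -89.7 dist 0.059 j7 -2.09 t 1.85
```

View pics/w2.png

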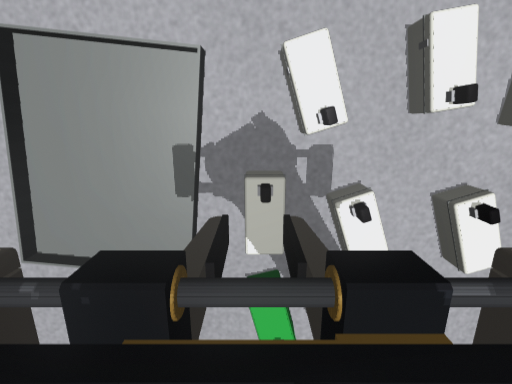

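```bash
python3 - <<'E'
from h import *
im=cv2.imread('pics/w2.png')[:,:,::-1].copy(); w=imaging.calibration('wrist')
print(im[230,[220,230,240,250,260,270,280,290]].tolist()); print(im[100,240],im[60,315])
for thr in(150,160,165):
  O,_,_=wcase(thr=thr,im=im,w=w)
  for o in O: print(thr,np.round(o,4))
print(back(w,[[246,177],[285,177],[284,252],[246,253]],.042).round(4), back(w,[[265,187],[265,192]],.06).round(4), proj(w,[ctrl.get_state()['position']]))
E
```

```text
[[30, 29, 31], [160, 160, 166], [162, 162, 168], [170, 171, 163], [169, 170, 162], [170, 171, 162], [169, 169, 162], [30, 30, 30]]
[159 160 165] [235 236 237]
150 [ 4.48800e-01  1.89800e-01  6.44407e+01  5.24699e+01 -4.88000e-02]
150 [ 4.57300e-01  1.42900e-01  8.20271e+01  4.11385e+01 -1.50000e-03]
150 [  0.4835   0.4145 138.802   20.3759  -0.2284]
150 [ 5.394000e-01  1.266000e-01  5.216219e+02  2.454190e+02 -1.566200e+00]
160 [ 4.56100e-01 -9.17000e-02  7.97097e+01  5.72694e+01  7.87000e-02]
160 [4.56800e-01 1.43300e-01 8.06602e+01 4.07452e+01 6.50000e-03]
160 [  0.5809   0.1586 100.027   92.8873  -1.5542]
160 [5.488000e-01 6.400000e-03 2.790223e+02 2.147448e+02 2.382000e-01]
160 [  0.6438   0.265  141.0088  35.4213  -1.5662]
165 [ 0.4459 -0.0933 68.2509 44.7484  0.3274]
165 [4.46700e-01 3.50000e-02 7.17339e+01 4.92173e+01 2.35900e-01]
165 [ 0.5932  0.0909 89.6084 49.4766  0.3084]
165 [ 6.14100e-01 -3.81000e-02  9.00919e+01  5.13825e+01  1.73400e-01]
[[0.4994 0.1624 0.042 ]
 [0.4996 0.1214 0.042 ]
 [0.4132 0.1197 0.042 ]
 [0.4117 0.1627 0.042 ]] [[0.4931 0.1429 0.06  ]
 [0.488  0.1429 0.06  ]] [[255.7751359 236.1801274]]
```

```bash
python3 - <<'E'
from h import *
for i in range(3):
    s=ctrl.get_state();w=imaging.calibration('wrist');im=imaging.grab_frame('wrist')
    print(s['clock'],s['position'].round(4),s['qd'].round(3),(-w['R'].T@w['t']).round(4))
cv2.imwrite('pics/w3.png',im[:,:,::-1])
O,_,_=wcase(thr=165,im=im,w=w)
for o in O: print(np.round(o,4))
E
```

```text
1.85 [0.4855 0.1519 0.1611] [ 0.055 -0.034  0.05   0.043  0.003  0.02   0.045] [0.5568 0.1521 0.3207]
1.9 [0.4852 0.149  0.161 ] [ 0.045 -0.027  0.035  0.031  0.004  0.008  0.012] [0.5566 0.1493 0.3207]
1.95 [0.4852 0.1471 0.1611] [ 0.031 -0.019  0.02   0.015  0.002  0.002  0.002] [0.5566 0.1474 0.3208]
[ 0.4441 -0.0901 73.9476 44.0131  0.3261]
[4.46700e-01 3.80000e-02 7.42063e+01 4.98168e+01 2.25900e-01]
[ 0.5943  0.0938 89.4926 50.5885  0.3069]
[ 6.14900e-01 -3.37000e-02  8.98288e+01  4.97939e+01  1.68200e-01]
```

```bash
python3 - <<'E'
from h import *
plan(.4857,.149,.11,-89.6)
E
```

```text
d units [ 1.71  0.02 -0.1 ] roll -0.11 jaw now -90.2 dist 0.051 j7 -2.09 t 2.0
```

Call:
carry_out([
  {"x":0.5,"y":0,"z":0,"roll":-0.1},
  {"x":1.0,"y":0,"z":0,"roll":-0.1},
  {"x":1.4,"y":0,"z":0,"roll":-0.1},
  {"x":1.6,"y":0,"z":0,"roll":-0.1},
  {"x":1.7,"y":0,"z":0,"roll":-0.1},
  {"x":1.7,"y":0,"z":0,"roll":-0.1},
  {"x":1.7,"y":0,"z":0,"roll":-0.1},
  {"x":1.7,"y":0,"z":0,"roll":-0.1},
])

```text
clock: 2.8
position: [0.486, 0.1473, 0.1111]
tcp_rot: [1.777, 1.57, 0.213]
contact_force: [-0.8, -0.7, -0.2]
grip_width: 0.0368
```

```bash
python3 - <<'E'
from h import *
s=ctrl.get_state();w=imaging.calibration('wrist');im=imaging.grab_frame('wrist')
print(s['position'],s['qd'].round(3),s['contact_force'])
a=im.copy()
for p in proj(w,[[.4857,.149,.066],[.4987,.171,.042],[.4987,.127,.042],[.4087,.171,.042]]): cv2.circle(a,(int(p[0]),int(p[1])),2,(255,0,0),-1)
cv2.imwrite('pics/w4.png',cv2.resize(a[120:290,150:360],None,fx=3.5,fy=3.5)[:,:,::-1])
plan(.4857,.149,.11,-89.6)
E
```

```text
[0.48600504 0.14731492 0.11113186] [-0.002  0.    -0.001  0.001  0.003 -0.    -0.001] [-0.79311719 -0.7315338  -0.1965236 ]
d units [ 0.04 -0.01 -0.06] roll -0.0 jaw now -89.6 dist 0.002 j7 -2.12 t 2.85
```

View pics/w4.png

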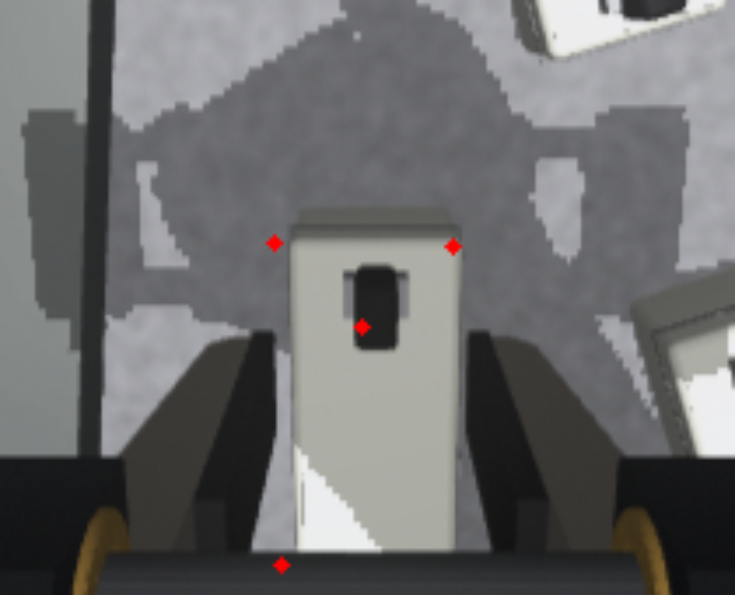

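```bash
python3 - <<'E'
from h import *
w=imaging.calibration('wrist')
c=lambda u,v:(150+u/3.5,120+v/3.5)
print(back(w,[c(377,317)],.066),back(w,[c(293,234),c(460,234)],.042))
plan(.4885,.1457,.057,-90)
E
```

```text
[[0.48793112 0.14575162 0.066     ]] [[0.5014031  0.16658278 0.042     ]
 [0.50171368 0.1250569  0.042     ]]
d units [1.8  0.08 0.06] roll 0.08 jaw now -89.6 dist 0.054 j7 -2.12 t 2.85
```

Call:
carry_out([
  {"x":0.5,"y":0.08,"z":0.06,"roll":0},
  {"x":1.0,"y":0.08,"z":0.06,"roll":0},
  {"x":1.4,"y":0.08,"z":0.06,"roll":0},
  {"x":1.65,"y":0.08,"z":0.06,"roll":0},
  {"x":1.78,"y":0.08,"z":0.06,"roll":0},
  {"x":1.78,"y":0.08,"z":0.06,"roll":0},
  {"x":1.78,"y":0.08,"z":0.06,"roll":0},
  {"x":1.78,"y":0.08,"z":0.06,"roll":0},
])

```text
clock: 3.65
position: [0.4885, 0.1455, 0.0577]
tcp_rot: [1.807, 1.57, 0.243]
contact_force: [0.7, 0.5, -0.4]
grip_width: 0.0365
```

```bash
python3 - <<'E'
from h import *
w=imaging.calibration('wrist');im=imaging.grab_frame('wrist'); s=ctrl.get_state()
print(s['position'],s['contact_force'],s['clock'])
cv2.imwrite('pics/w5.png',cv2.resize(im[120:290,150:360],None,fx=3.5,fy=3.5)[:,:,::-1])
E
```

```text
[0.48847742 0.14549927 0.05774081] [-0.20808292  0.24675762  0.40548536] 3.7
```

View pics/w5.png

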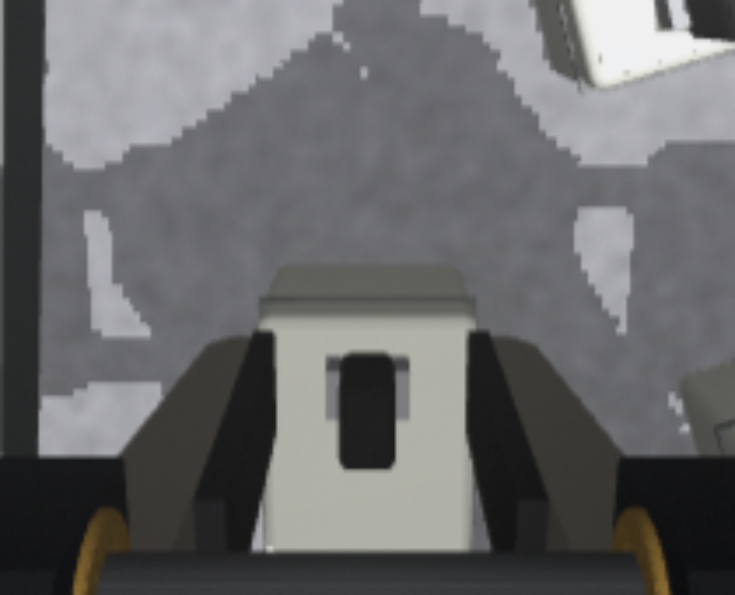

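```bash
cat >> h.py <<'E'
def avg(n=10):
    F=[];Q=[]
    for i in range(n):
        s=ctrl.get_state(); F.append(s['contact_force']); Q.append(s['joint_efforts']); imaging.grab_frame('wrist')
    F=np.array(F);Q=np.array(Q)
    print('F',F.mean(0).round(3),'sd',F.std(0).round(2),'tau',Q.mean(0).round(3),'sd',Q.std(0).round(3),'pos',s['position'].round(4),'w',round(s['grip_width'],4),'t',s['clock'])
E
python3 - <<'E'
from h import *
avg(8)
E
```

```text
F [-0.161  0.075  0.248] sd [0.36 0.29 0.7 ] tau [-9.0000e-03 -4.4503e+01 -3.7620e+00 -1.5805e+01  2.5000e-02 -7.3000e-02
  0.0000e+00] sd [0.01  0.068 0.004 0.01  0.    0.001 0.   ] pos [0.4881 0.1454 0.0573] w 0.0368 t 4.05
```

Call:
carry_out([
  {"x":0},
  {"x":0},
  {"x":0},
  {"x":0},
  {"x":0},
  {"x":0},
  {"x":0},
  {"x":0},
], fingers=0, force=20)

```text
schema error: expected keys x, y, z, roll
```

Call:
carry_out([
  {"x":0,"y":0,"z":0,"roll":0},
  {"x":0,"y":0,"z":0,"roll":0},
  {"x":0,"y":0,"z":0,"roll":0},
  {"x":0,"y":0,"z":0,"roll":0},
  {"x":0,"y":0,"z":0,"roll":0},
  {"x":0,"y":0,"z":0,"roll":0},
  {"x":0,"y":0,"z":0,"roll":0},
  {"x":0,"y":0,"z":0,"roll":0},
], fingers=0, force=20)

```text
clock: 4.9
position: [0.4882, 0.1455, 0.0572]
tcp_rot: [2.383, 1.57, 0.819]
contact_force: [1.4, 1.6, -2.3]
grip_width: 0.0097
```

```bash
python3 - <<'E'
from h import *
avg(4); R=Rtool(ctrl.get_state()); print(R.round(3), 'toward far edge units per mm', (R.T@np.array([-1,0,0])).round(3))
E
```

```text
F [ 1.081  1.647 -2.321] sd [0.43 0.39 0.66] tau [  0.488 -45.411  -3.34  -15.438   0.188   0.454   0.056] sd [0.002 0.005 0.003 0.025 0.005 0.014 0.004] pos [0.4881 0.1454 0.0572] w 0.0101 t 5.05
[[ 0.     1.     0.006]
 [ 0.     0.006 -1.   ]
 [-1.     0.    -0.   ]] toward far edge units per mm [-0.    -1.    -0.006]
```

Call:
carry_out([
  {"x":-0.06,"y":-0.035,"z":0,"roll":0},
  {"x":-0.12,"y":-0.07,"z":0,"roll":0},
  {"x":-0.18,"y":-0.105,"z":0,"roll":0},
  {"x":-0.24,"y":-0.145,"z":0,"roll":0},
  {"x":-0.3,"y":-0.18,"z":0,"roll":0},
  {"x":-0.33,"y":-0.2,"z":0,"roll":0},
  {"x":-0.33,"y":-0.2,"z":0,"roll":0},
  {"x":-0.33,"y":-0.2,"z":0,"roll":0},
])

```text
clock: 5.9
position: [0.4816, 0.1451, 0.0669]
tcp_rot: [-1.099, 1.57, -2.663]
contact_force: [-1.4, 0.4, -4.1]
grip_width: 0.0098
```

```bash
python3 - <<'E'
from h import *
avg(8); im=imaging.grab_frame('scene'); cv2.imwrite('pics/s1.png',cv2.resize(im[120:230,160:330],None,fx=4,fy=4)[:,:,::-1])
E
```

```text
F [-0.857  0.357 -4.302] sd [0.32 0.17 0.31] tau [ 3.3200e-01 -4.5879e+01 -3.5700e+00 -1.7729e+01  2.4500e-01 -1.8800e-01
  4.3000e-02] sd [0.05  0.01  0.058 0.096 0.028 0.049 0.011] pos [0.4819 0.1452 0.067 ] w 0.0098 t 6.25
```

View pics/s1.png

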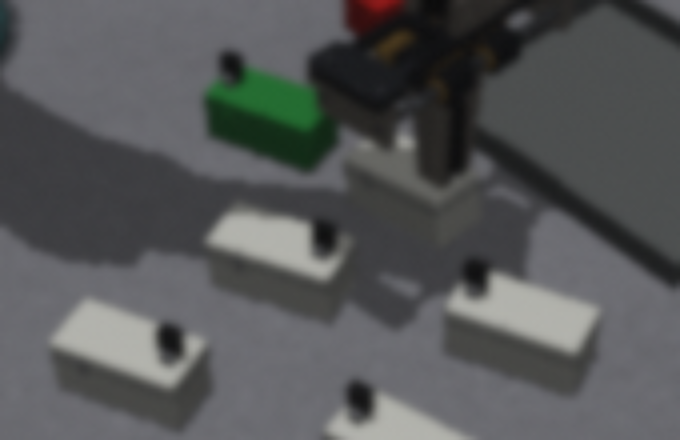

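Call:
carry_out([
  {"x":0.1,"y":0.06,"z":0,"roll":0},
  {"x":0.2,"y":0.12,"z":0,"roll":0},
  {"x":0.28,"y":0.17,"z":0,"roll":0},
  {"x":0.33,"y":0.2,"z":0,"roll":0},
  {"x":0.34,"y":0.2,"z":0,"roll":0},
  {"x":0.34,"y":0.2,"z":0,"roll":0},
  {"x":0.34,"y":0.2,"z":0,"roll":0},
  {"x":0.34,"y":0.2,"z":0,"roll":0},
])

```text
clock: 7.15
position: [0.4887, 0.1455, 0.0572]
tcp_rot: [1.82, 1.569, 0.256]
contact_force: [3.0, -0.6, -2.3]
grip_width: 0.0097
```

Call:
carry_out([
  {"x":0,"y":0,"z":0,"roll":0},
  {"x":0,"y":0,"z":0,"roll":0},
  {"x":0,"y":0,"z":0,"roll":0},
  {"x":0,"y":0,"z":0,"roll":0},
  {"x":-0.5,"y":0,"z":0,"roll":0},
  {"x":-1.1,"y":-0.2,"z":0,"roll":0},
  {"x":-1.5,"y":-0.6,"z":0,"roll":0},
  {"x":-1.6,"y":-1.0,"z":0,"roll":0},
], fingers=66)

```text
clock: 7.95
position: [0.4583, 0.1455, 0.106]
tcp_rot: [1.842, 1.569, 0.278]
contact_force: [1.0, -0.2, 0.7]
grip_width: 0.0605
```

```bash
python3 - <<'E'
from h import *
imaging.grab_frame('top')
s=ctrl.get_state();w=imaging.calibration('wrist');im=imaging.grab_frame('wrist')
print(s['position'],s['contact_force'],s['clock'],s['grip_width'])
cv2.imwrite('pics/w6.png',cv2.resize(im[80:290,130:380],None,fx=3.2,fy=2.8)[:,:,::-1])
plan(.4565,.1455,.022,-90)
E
```

```text
[0.45577881 0.14526503 0.10553244] [-2.58826383 -1.19110196 -0.28960998] 8.0 0.06065602215384285
d units [ 2.77 -0.   -0.01] roll 0.09 jaw now -89.6 dist 0.083 j7 -2.14 t 8.05
```

View pics/w6.png

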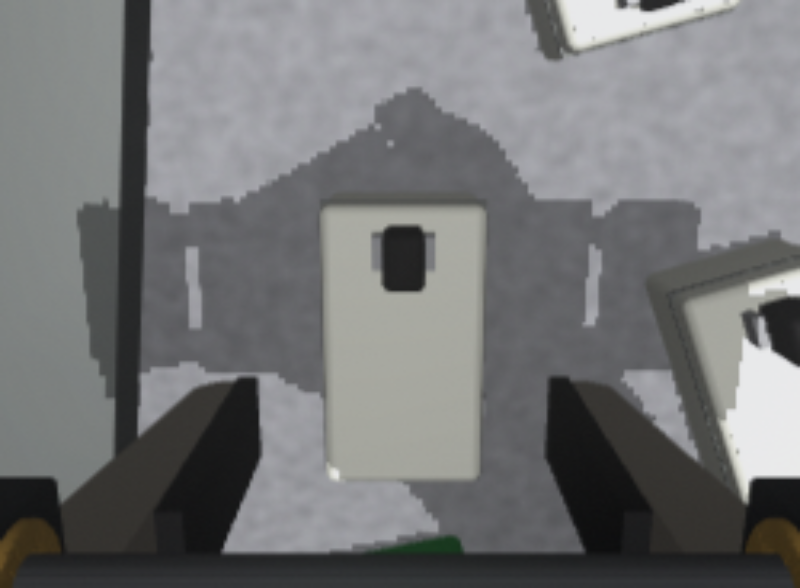

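```bash
python3 - <<'E'
from h import *
w=imaging.calibration('wrist')
f=lambda u,v:(130+u/3.2,80+v/2.8)
P=back(w,[f(321,205),f(486,205),f(480,480),f(328,480)],.042);print(P.round(4),P.mean(0))
E
```

```text
[[0.5018 0.1663 0.042 ]
 [0.5021 0.124  0.042 ]
 [0.4137 0.1228 0.042 ]
 [0.4133 0.1657 0.042 ]] [0.4577193  0.14470206 0.042     ]
```

Call:
carry_out([
  {"x":0.6,"y":0.06,"z":0.02,"roll":0},
  {"x":1.2,"y":0.06,"z":0.02,"roll":0},
  {"x":1.8,"y":0.06,"z":0.02,"roll":0},
  {"x":2.3,"y":0.06,"z":0.02,"roll":0},
  {"x":2.6,"y":0.06,"z":0.02,"roll":0},
  {"x":2.75,"y":0.06,"z":0.02,"roll":0},
  {"x":2.75,"y":0.06,"z":0.02,"roll":0},
  {"x":2.75,"y":0.06,"z":0.02,"roll":0},
])

```text
clock: 8.85
position: [0.4602, 0.1448, 0.0227]
tcp_rot: [1.924, 1.57, 0.36]
contact_force: [0.3, -0.4, -0.2]
grip_width: 0.0608
```

Call:
carry_out([
  {"x":0,"y":0,"z":0,"roll":0},
  {"x":0,"y":0,"z":0,"roll":0},
  {"x":0,"y":0,"z":0,"roll":0},
  {"x":0,"y":0,"z":0,"roll":0},
  {"x":0,"y":0,"z":0,"roll":0},
  {"x":0,"y":0,"z":0,"roll":0},
  {"x":-0.3,"y":0,"z":0,"roll":0},
  {"x":-0.8,"y":0,"z":0,"roll":0},
], fingers=0, force=45)

```text
clock: 9.65
position: [0.458, 0.1438, 0.0455]
tcp_rot: [-1.23, 1.566, -2.794]
contact_force: [0.3, -0.2, -6.1]
grip_width: 0.0437
```

```bash
cat >> h.py <<'E'
TR=(.4783,-.3222,-.0646)
def cell(i):
    i-=1; lx=(-.072,0,.072)[i//2]; ly=(-.05,.05)[i%2]; C,S=np.cos(TR[2]),np.sin(TR[2])
    return TR[0]+C*lx-S*ly, TR[1]+S*lx+C*ly
E
python3 - <<'E'
from h import *
s=ctrl.get_state();print(s['position'],s['contact_force'],s['clock'],s['grip_width'])
for i in range(1,7): print(i,np.round(cell(i),4))
plan(.4577,.145,.15,-90)
E
```

```text
[0.45796134 0.14375116 0.04552469] [ 0.33160262 -0.17021309 -6.1491045 ] 9.65 0.04373351046292719
1 [ 0.4032 -0.3674]
2 [ 0.4097 -0.2677]
3 [ 0.4751 -0.3721]
4 [ 0.4815 -0.2723]
5 [ 0.5469 -0.3767]
6 [ 0.5534 -0.277 ]
d units [-3.48 -0.02 -0.04] roll 0.08 jaw now -89.6 dist 0.104 j7 -2.2 t 9.65
```

```bash
python3 - <<'E'
from h import *
plan(.5534,-.277,.15,-3.7)
E
```

```text
d units [-3.47  3.07 14.05] roll -17.18 jaw now -89.6 dist 0.444 j7 -2.2 t 9.65
```

Call:
carry_out([
  {"x":-1.2,"y":0,"z":0,"roll":0},
  {"x":-2.2,"y":0,"z":0.2,"roll":-0.5},
  {"x":-3.0,"y":0.2,"z":1.0,"roll":-2},
  {"x":-3.4,"y":0.4,"z":2.2,"roll":-3.7},
  {"x":-3.5,"y":0.8,"z":3.6,"roll":-5.4},
  {"x":-3.5,"y":1.1,"z":5.0,"roll":-7.1},
  {"x":-3.5,"y":1.4,"z":6.5,"roll":-8.8},
  {"x":-3.5,"y":1.7,"z":8.0,"roll":-10.5},
])

```text
clock: 10.45
position: [0.5109, -0.095, 0.151]
tcp_rot: [-2.557, 1.569, 3.051]
contact_force: [1.3, 1.2, -5.5]
grip_width: 0.0435
```

```bash
python3 - <<'E'
from h import *
plan(.5534,-.277,.14,-3.7)
E
```

```text
d units [ 0.36 -3.85  4.9 ] roll -6.99 jaw now -38.7 dist 0.187 j7 -0.78 t 10.45
```

Call:
carry_out([
  {"x":0,"y":-0.8,"z":1.0,"roll":-1.6},
  {"x":0,"y":-1.7,"z":2.1,"roll":-3.3},
  {"x":0.1,"y":-2.5,"z":3.2,"roll":-5.0},
  {"x":0.2,"y":-3.2,"z":4.1,"roll":-6.2},
  {"x":0.3,"y":-3.7,"z":4.7,"roll":-6.9},
  {"x":0.36,"y":-3.85,"z":4.9,"roll":-7.0},
  {"x":0.36,"y":-3.85,"z":4.9,"roll":-7.0},
  {"x":0.36,"y":-3.85,"z":4.9,"roll":-7.0},
])

```text
clock: 11.25
position: [0.553, -0.2736, 0.1402]
tcp_rot: [2.355, 1.568, 2.285]
contact_force: [0.4, 1.2, -5.7]
grip_width: 0.0441
```

```bash
python3 - <<'E'
from h import *
avg(3)
s=ctrl.get_state();w=imaging.calibration('wrist');im=imaging.grab_frame('wrist')
a=im.copy()
for i in range(1,7):
    P=np.array([(-25,-47),(25,-47),(25,47),(-25,47)])/1000
    C,S=np.cos(TR[2]),np.sin(TR[2]); x,y=cell(i)
    q=proj(w,[(x+C*p[0]-S*p[1],y+S*p[0]+C*p[1],.006) for p in P]).round().astype(int)
    cv2.polylines(a,[q.reshape(-1,1,2)],True,(255,0,0))
cv2.imwrite('pics/w7.png',cv2.resize(a,None,fx=1.5,fy=1.5)[:,:,::-1])
plan(.5534,-.277,.14,-3.7)
E
```

```text
F [ 0.501  0.197 -6.305] sd [0.49 0.7  0.4 ] tau [ 9.4500e-01 -5.3940e+01 -8.1390e+00 -2.3105e+01  4.2000e-02  4.1000e-02
 -3.0000e-03] sd [0.323 0.088 0.245 0.124 0.043 0.002 0.005] pos [ 0.5536 -0.2734  0.1408] w 0.0438 t 11.35
d units [ 0.03 -0.1  -0.01] roll -0.04 jaw now -3.9 dist 0.003 j7 0.04 t 11.45
```

View pics/w7.png

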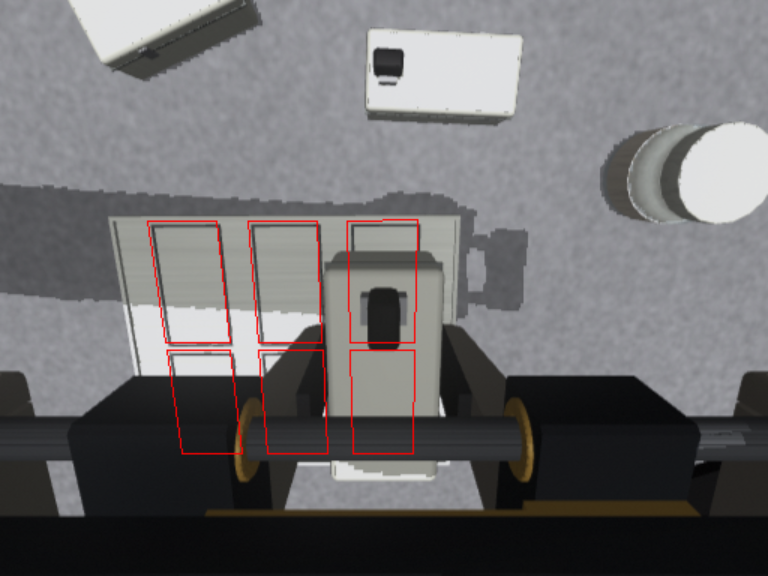

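```bash
sed -i 's/^TR=.*/TR=(.4805,-.3245,-.0646)/' h.py; python3 - <<'E'
from h import *
print(cell(6));plan(*cell(6),.0295,-3.7)
E
```

```text
(np.float64(0.5555775723961071), np.float64(-0.2792522583645624))
d units [ 3.72 -0.17  0.07] roll -0.04 jaw now -3.9 dist 0.112 j7 0.04 t 11.45
```

Call:
carry_out([
  {"x":0.7,"y":-0.1,"z":0.05,"roll":0},
  {"x":1.5,"y":-0.17,"z":0.07,"roll":0},
  {"x":2.3,"y":-0.17,"z":0.07,"roll":0},
  {"x":3.0,"y":-0.17,"z":0.07,"roll":0},
  {"x":3.45,"y":-0.17,"z":0.07,"roll":0},
  {"x":3.65,"y":-0.17,"z":0.07,"roll":0},
  {"x":3.72,"y":-0.17,"z":0.07,"roll":0},
  {"x":3.72,"y":-0.17,"z":0.07,"roll":0},
])

```text
clock: 12.25
position: [0.5561, -0.2808, 0.0299]
tcp_rot: [-0.417, 1.569, -0.487]
contact_force: [0.5, 1.2, -6.3]
grip_width: 0.0439
```

Call:
carry_out([
  {"x":0,"y":0,"z":0,"roll":0},
  {"x":0,"y":0,"z":0,"roll":0},
  {"x":0,"y":0,"z":0,"roll":0},
  {"x":0,"y":0,"z":0,"roll":0},
  {"x":-0.6,"y":0,"z":0,"roll":0},
  {"x":-1.6,"y":0,"z":0,"roll":0},
  {"x":-2.8,"y":0,"z":0,"roll":0},
  {"x":-4.0,"y":0,"z":0,"roll":0},
], fingers=60)

```text
clock: 13.05
position: [0.5555, -0.2806, 0.1516]
tcp_rot: [-0.082, 1.57, -0.152]
contact_force: [1.5, -0.2, 0.3]
grip_width: 0.0551
```

```bash
python3 - <<'E'
from h import *
s=ctrl.get_state();c=imaging.calibration('top');im=imaging.grab_frame('top')
print(s['position'],s['contact_force'],s['clock'],s['grip_width'])
cv2.imwrite('pics/t1.png',cv2.resize(im[140:285,80:430],None,fx=2.2,fy=2.2,interpolation=cv2.INTER_CUBIC)[:,:,::-1])
for o in cases_top(im,c): print(np.round(o,4))
E
```

```text
[ 0.55547871 -0.28064019  0.15156038] [ 1.45812249 -0.20504121  0.2759026 ] 13.05 0.05507920512749481
[  0.5645   0.1745 103.3487  63.5353   0.9733]
[ 0.485   0.1678 99.9885 97.6321 -0.1111]
[ 0.5911  0.1014 91.2826 68.7552  0.3024]
[4.392000e-01 3.410000e-02 1.022944e+02 7.678430e+01 2.672000e-01]
[ 7.528000e-01 -1.820000e-02  1.001548e+02  8.682260e+01  1.154400e+00]
[ 6.14700e-01 -2.87000e-02  9.56673e+01  4.75349e+01  1.61000e-01]
[ 4.297000e-01 -9.460000e-02  1.091584e+02  5.167780e+01  3.024000e-01]
[  0.6016  -0.1656 107.4571  89.0831  -0.1077]
[ 0.7542 -0.2159 55.943  55.6034  0.802 ]
[  0.2442  -0.5809 103.6459  27.6469  -1.5363]
```

View pics/t1.png

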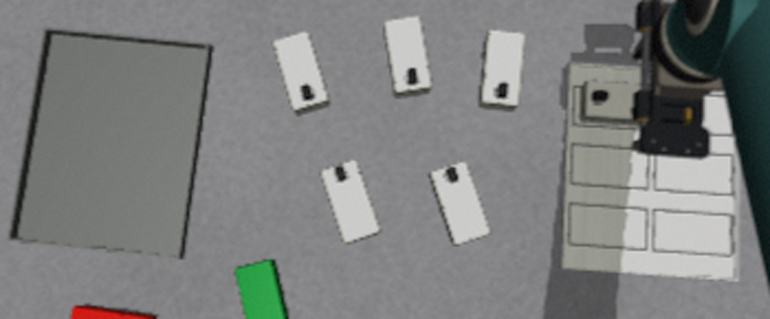

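```bash
sed -i 's/m=(g>135)/m=(g>np.median(g)*1.3)/' h.py; python3 - <<'E'
from h import *
plan(.563,.0875,.14,-72.2)
E
```

```text
d units [ 0.55 12.29 -0.73] roll 13.64 jaw now -4.0 dist 0.37 j7 0.05 t 13.1
```

Call:
carry_out([
  {"x":0,"y":1.2,"z":0,"roll":1.7},
  {"x":0,"y":2.8,"z":0,"roll":3.4},
  {"x":0,"y":4.4,"z":0,"roll":5.1},
  {"x":0,"y":6.0,"z":0,"roll":6.8},
  {"x":0,"y":7.6,"z":0,"roll":8.5},
  {"x":0,"y":9.2,"z":-0.3,"roll":10.2},
  {"x":0.1,"y":10.6,"z":-0.5,"roll":11.9},
  {"x":0.2,"y":11.6,"z":-0.7,"roll":13.0},
], fingers=40)

```text
clock: 13.9
position: [0.5588, 0.0718, 0.1446]
tcp_rot: [1.773, 1.568, 0.566]
contact_force: [-0.3, -0.6, 0.1]
grip_width: 0.0368
```

```bash
python3 - <<'E'
from h import *
plan(.563,.0875,.11,-72.2)
E
```

```text
d units [ 1.15  0.31 -0.44] roll 0.62 jaw now -69.1 dist 0.038 j7 -1.58 t 13.9
```

Call:
carry_out([
  {"x":0.2,"y":0.2,"z":-0.3,"roll":0.6},
  {"x":0.5,"y":0.31,"z":-0.44,"roll":0.6},
  {"x":0.8,"y":0.31,"z":-0.44,"roll":0.6},
  {"x":1.05,"y":0.31,"z":-0.44,"roll":0.6},
  {"x":1.15,"y":0.31,"z":-0.44,"roll":0.6},
  {"x":1.15,"y":0.31,"z":-0.44,"roll":0.6},
  {"x":1.15,"y":0.31,"z":-0.44,"roll":0.6},
  {"x":1.15,"y":0.31,"z":-0.44,"roll":0.6},
])

```text
clock: 14.7
position: [0.5631, 0.0831, 0.1088]
tcp_rot: [1.346, 1.57, 0.088]
contact_force: [0.5, 0.3, -0.5]
grip_width: 0.0368
```

```bash
cat >> h.py <<'E'
def look(name,pts=()):
    s=ctrl.get_state();w=imaging.calibration('wrist');im=imaging.grab_frame('wrist')
    print(s['position'].round(4),'qd',abs(s['qd']).max().round(3),s['contact_force'].round(2),s['clock'],'w',round(s['grip_width'],4))
    a=im.copy()
    for p in (proj(w,pts) if len(pts) else []): cv2.circle(a,(int(round(p[0])),int(round(p[1]))),1,(255,0,0),-1)
    cv2.imwrite(f'pics/{name}.png',cv2.resize(a[110:290,140:370],None,fx=3.4,fy=3.3)[:,:,::-1])
    np.savez(f'pics/{name}.npz',R=w['R'],t=w['t'],fovy=w['fovy'],cx=w['cx'],cy=w['cy'])
    return s,w
def bk(name,uv,z):
    w=dict(np.load(f'pics/{name}.npz')); uv=np.atleast_2d(np.array(uv,float))
    return back(w,np.c_[140+uv[:,0]/3.4,110+uv[:,1]/3.3],z).round(4)
E
python3 - <<'E'
from h import *
look('c2',[[.563,.0875,.066]]); plan(.563,.0875,.11,-72.2)
E
```

```text
[0.5631 0.0831 0.1088] qd 0.005 [ 0.48  0.28 -0.52] 14.7 w 0.0368
d units [-0.04  0.04 -0.14] roll 0.03 jaw now -72.0 dist 0.004 j7 -1.67 t 14.75
```

View pics/c2.png

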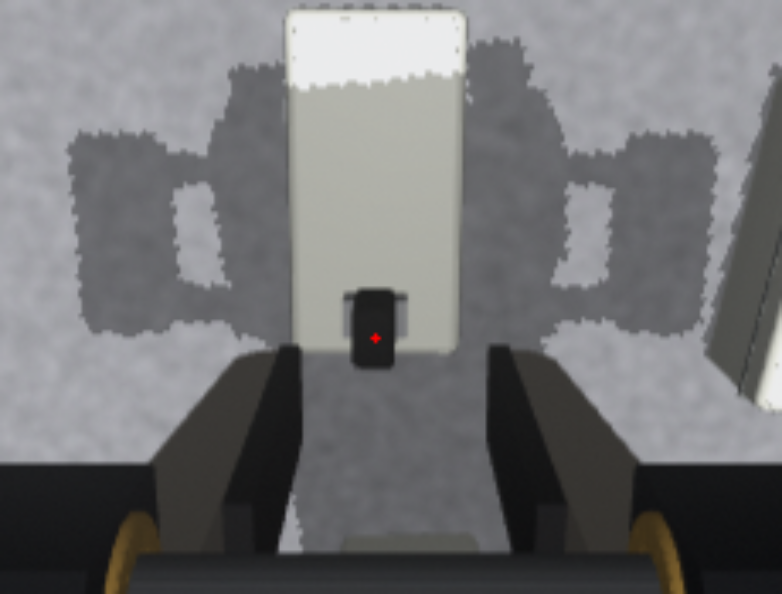

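```bash
python3 - <<'E'
from h import *
p=bk('c2',(374,335),.066)[0]; print(p, bk('c2',[(287,12),(466,12),(456,352),(294,352)],.042))
plan(p[0],p[1],.0573,-72.2)
E
```

```text
[0.5637 0.0877 0.066 ] [[0.6285 0.1306 0.042 ]
 [0.6416 0.0902 0.042 ]
 [0.5577 0.0639 0.042 ]
 [0.5447 0.1041 0.042 ]]
d units [ 1.72  0.06 -0.14] roll 0.03 jaw now -72.0 dist 0.052 j7 -1.67 t 14.75
```

Call:
carry_out([
  {"x":0.4,"y":0.06,"z":-0.14,"roll":0},
  {"x":0.9,"y":0.06,"z":-0.14,"roll":0},
  {"x":1.3,"y":0.06,"z":-0.14,"roll":0},
  {"x":1.6,"y":0.06,"z":-0.14,"roll":0},
  {"x":1.72,"y":0.06,"z":-0.14,"roll":0},
  {"x":1.72,"y":0.06,"z":-0.14,"roll":0},
  {"x":1.72,"y":0.06,"z":-0.14,"roll":0},
  {"x":1.72,"y":0.06,"z":-0.14,"roll":0},
])

```text
clock: 15.55
position: [0.5637, 0.088, 0.0574]
tcp_rot: [1.353, 1.57, 0.096]
contact_force: [-0.8, 0.1, 0.0]
grip_width: 0.0365
```

```bash
python3 - <<'E'
from h import *
avg(4)
E
```

```text
F [0.075 0.133 0.002] sd [0.5 0.3 0.3] tau [-2.3000e-02 -4.9925e+01 -4.5650e+00 -1.7247e+01  5.0000e-03 -7.8000e-02
  0.0000e+00] sd [0.006 0.087 0.01  0.034 0.    0.002 0.   ] pos [0.5636 0.0879 0.0574] w 0.0369 t 15.7
```

Call:
carry_out([
  {"x":0,"y":0,"z":0,"roll":0},
  {"x":0,"y":0,"z":0,"roll":0},
  {"x":0,"y":0,"z":0,"roll":0},
  {"x":0,"y":0,"z":0,"roll":0},
  {"x":-0.05,"y":0.03,"z":0,"roll":0},
  {"x":-0.1,"y":0.06,"z":0,"roll":0},
  {"x":-0.15,"y":0.09,"z":0,"roll":0},
  {"x":-0.2,"y":0.12,"z":0,"roll":0},
], fingers=0, force=20)

```text
clock: 16.55
position: [0.5667, 0.0891, 0.0628]
tcp_rot: [-1.852, 1.571, -3.109]
contact_force: [1.2, 1.6, -4.9]
grip_width: 0.0097
```

Call:
carry_out([
  {"x":-0.05,"y":0.03,"z":0,"roll":0},
  {"x":-0.1,"y":0.06,"z":0,"roll":0},
  {"x":-0.13,"y":0.08,"z":0,"roll":0},
  {"x":-0.13,"y":0.08,"z":0,"roll":0},
  {"x":-0.13,"y":0.08,"z":0,"roll":0},
  {"x":-0.13,"y":0.08,"z":0,"roll":0},
  {"x":-0.13,"y":0.08,"z":0,"roll":0},
  {"x":-0.13,"y":0.08,"z":0,"roll":0},
])

```text
clock: 17.35
position: [0.5689, 0.0898, 0.0668]
tcp_rot: [-1.338, 1.571, -2.595]
contact_force: [1.2, 0.4, -5.4]
grip_width: 0.0097
```

```bash
python3 - <<'E'
from h import *
avg(8)
E
```

```text
F [ 1.278  0.222 -5.133] sd [0.51 0.42 0.37] tau [ 5.6000e-02 -5.2896e+01 -4.9690e+00 -1.8655e+01 -3.6000e-02  2.5800e-01
  4.0000e-03] sd [0.002 0.008 0.    0.018 0.002 0.012 0.   ] pos [0.5689 0.0898 0.0668] w 0.0093 t 17.7
```

Call:
carry_out([
  {"x":0.1,"y":-0.06,"z":0,"roll":0},
  {"x":0.2,"y":-0.12,"z":0,"roll":0},
  {"x":0.3,"y":-0.18,"z":0,"roll":0},
  {"x":0.34,"y":-0.2,"z":0,"roll":0},
  {"x":0.34,"y":-0.2,"z":0,"roll":0},
  {"x":0.34,"y":-0.2,"z":0,"roll":0},
  {"x":0.34,"y":-0.2,"z":0,"roll":0},
  {"x":0.34,"y":-0.2,"z":0,"roll":0},
])

```text
clock: 18.55
position: [0.5626, 0.0877, 0.0569]
tcp_rot: [-1.392, 1.569, -2.649]
contact_force: [-5.0, -1.2, 4.6]
grip_width: 0.0098
```

Call:
carry_out([
  {"x":0,"y":0,"z":0,"roll":0},
  {"x":0,"y":0,"z":0,"roll":0},
  {"x":0,"y":0,"z":0,"roll":0},
  {"x":-0.4,"y":0,"z":0,"roll":0},
  {"x":-1.0,"y":0,"z":0,"roll":0},
  {"x":-1.4,"y":0.4,"z":0,"roll":0},
  {"x":-1.6,"y":0.8,"z":0,"roll":0},
  {"x":-1.6,"y":1.0,"z":0,"roll":0},
], fingers=66)

```text
clock: 19.35
position: [0.5938, 0.0978, 0.1067]
tcp_rot: [1.477, 1.567, 0.22]
contact_force: [-0.1, -0.1, -0.3]
grip_width: 0.0606
```

```bash
python3 - <<'E'
from h import *
imaging.grab_frame('top');look('g2')
E
```

```text
[0.5938 0.0979 0.1058] qd 0.046 [1.06 0.7  0.43] 19.4 w 0.0606
```

View pics/g2.png

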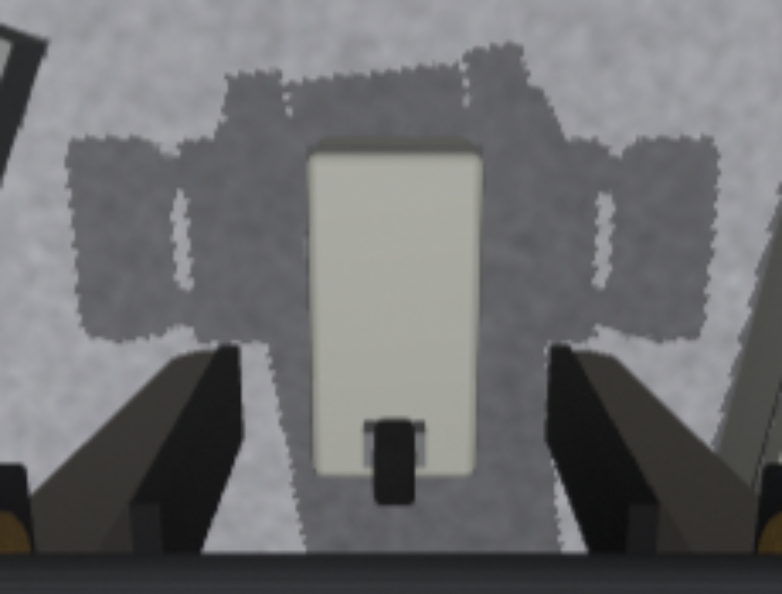

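Call:
carry_out([
  {"x":0.7,"y":0,"z":0,"roll":0},
  {"x":1.4,"y":0,"z":0,"roll":0},
  {"x":2.0,"y":0,"z":0,"roll":0},
  {"x":2.5,"y":0,"z":0,"roll":0},
  {"x":2.72,"y":0,"z":0,"roll":0},
  {"x":2.78,"y":0,"z":0,"roll":0},
  {"x":2.78,"y":0,"z":0,"roll":0},
  {"x":2.78,"y":0,"z":0,"roll":0},
])

```text
clock: 20.25
position: [0.5924, 0.0974, 0.022]
tcp_rot: [1.445, 1.57, 0.188]
contact_force: [-0.5, 0.8, -0.7]
grip_width: 0.0606
```

Call:
carry_out([
  {"x":0,"y":0,"z":0,"roll":0},
  {"x":0,"y":0,"z":0,"roll":0},
  {"x":0,"y":0,"z":0,"roll":0},
  {"x":0,"y":0,"z":0,"roll":0},
  {"x":0,"y":0,"z":0,"roll":0},
  {"x":-0.3,"y":0,"z":0,"roll":0},
  {"x":-1.1,"y":0,"z":0,"roll":0},
  {"x":-2.2,"y":0,"z":0,"roll":0},
], fingers=0, force=45)

```text
clock: 21.05
position: [0.5888, 0.0965, 0.0851]
tcp_rot: [-1.719, 1.563, -2.976]
contact_force: [1.0, -0.8, -7.4]
grip_width: 0.044
```

```bash
python3 - <<'E'
from h import *
s=ctrl.get_state();print(s['position'],s['contact_force'],s['grip_width']);plan(*cell(2),.14,-3.7)
E
```

```text
[0.5888494  0.09650199 0.08509943] [ 1.03675632 -0.80895541 -7.42631474] 0.04399248582220465
d units [-1.77 -9.4   9.79] roll -13.66 jaw now -72.0 dist 0.411 j7 -1.69 t 21.05
```

Call:
carry_out([
  {"x":-1.0,"y":-0.1,"z":0.1,"roll":-0.5},
  {"x":-1.6,"y":-0.7,"z":0.7,"roll":-2.0},
  {"x":-1.8,"y":-1.7,"z":1.7,"roll":-3.7},
  {"x":-1.8,"y":-2.8,"z":2.9,"roll":-5.4},
  {"x":-1.8,"y":-3.9,"z":4.0,"roll":-7.1},
  {"x":-1.8,"y":-5.0,"z":5.1,"roll":-8.8},
  {"x":-1.8,"y":-6.1,"z":6.2,"roll":-10.4},
  {"x":-1.8,"y":-7.2,"z":7.4,"roll":-12.0},
])

```text
clock: 21.85
position: [0.4542, -0.178, 0.1405]
tcp_rot: [3.133, 1.568, 2.919]
contact_force: [0.4, -0.1, -7.8]
grip_width: 0.0434
```

```bash
python3 - <<'E'
from h import *
plan(*cell(2),.11,-3.7)
E
```

```text
d units [ 1.02 -3.3  -0.72] roll -1.72 jaw now -12.3 dist 0.106 j7 -0.18 t 21.85
```

Call:
carry_out([
  {"x":0,"y":-1.0,"z":-0.25,"roll":-0.8},
  {"x":0.2,"y":-1.9,"z":-0.45,"roll":-1.6},
  {"x":0.5,"y":-2.6,"z":-0.6,"roll":-1.7},
  {"x":0.8,"y":-3.1,"z":-0.7,"roll":-1.7},
  {"x":1.0,"y":-3.3,"z":-0.72,"roll":-1.7},
  {"x":1.0,"y":-3.3,"z":-0.72,"roll":-1.7},
  {"x":1.0,"y":-3.3,"z":-0.72,"roll":-1.7},
  {"x":1.0,"y":-3.3,"z":-0.72,"roll":-1.7},
])

```text
clock: 22.65
position: [0.415, -0.2675, 0.1116]
tcp_rot: [0.288, 1.57, 0.219]
contact_force: [-0.2, -0.3, -7.6]
grip_width: 0.0438
```

```bash
cat >> h.py <<'E'
def looktray(name):
    avg(2)
    w=imaging.calibration('wrist');im=imaging.grab_frame('wrist');a=im.copy()
    for i in range(1,7):
        P=np.array([(-25,-47),(25,-47),(25,47),(-25,47)])/1000
        C,S=np.cos(TR[2]),np.sin(TR[2]); x,y=cell(i)
        q=proj(w,[(x+C*p[0]-S*p[1],y+S*p[0]+C*p[1],.006) for p in P]).round().astype(int)
        cv2.polylines(a,[q.reshape(-1,1,2)],True,(255,0,0))
    cv2.imwrite(f'pics/{name}.png',cv2.resize(a,None,fx=1.5,fy=1.5)[:,:,::-1])
E
python3 - <<'E'
from h import *
looktray('tr2')
plan(*cell(2),.0295,-3.7)
E
```

```text
F [-0.228 -0.409 -7.706] sd [0.   0.12 0.13] tau [ 1.9800e-01 -4.2794e+01 -6.1080e+00 -1.9918e+01 -3.1000e-02  3.6000e-02
 -3.0000e-03] sd [0.076 0.049 0.062 0.029 0.005 0.006 0.   ] pos [ 0.4149 -0.2677  0.1116] w 0.0438 t 22.7
d units [ 2.74 -0.07 -0.09] roll -0.07 jaw now -4.1 dist 0.082 j7 0.13 t 22.8
```

View pics/tr2.png

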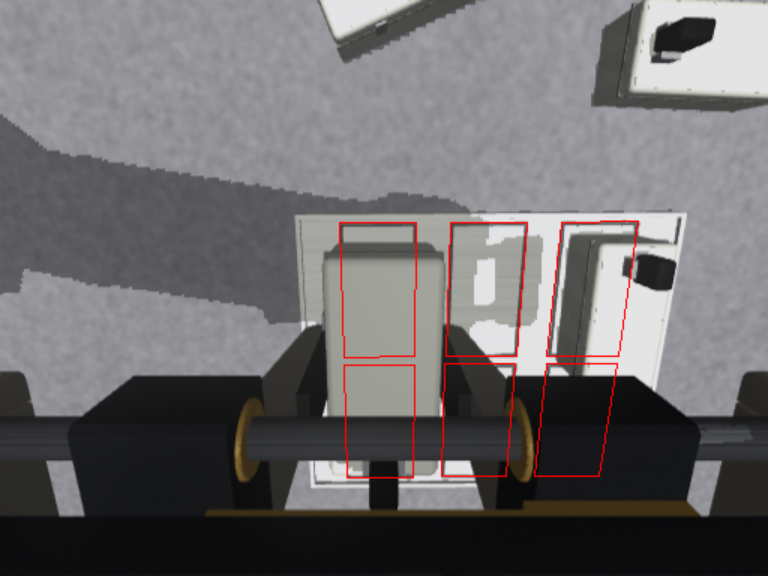

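Call:
carry_out([
  {"x":0.6,"y":-0.07,"z":-0.09,"roll":0},
  {"x":1.2,"y":-0.07,"z":-0.09,"roll":0},
  {"x":1.8,"y":-0.07,"z":-0.09,"roll":0},
  {"x":2.3,"y":-0.07,"z":-0.09,"roll":0},
  {"x":2.6,"y":-0.07,"z":-0.09,"roll":0},
  {"x":2.74,"y":-0.07,"z":-0.09,"roll":0},
  {"x":2.76,"y":-0.07,"z":-0.09,"roll":0},
  {"x":2.76,"y":-0.07,"z":-0.09,"roll":0},
])

```text
clock: 23.6
position: [0.4116, -0.2708, 0.0289]
tcp_rot: [-0.498, 1.57, -0.57]
contact_force: [0.8, 0.1, -7.0]
grip_width: 0.0439
```

Call:
carry_out([
  {"x":0,"y":0,"z":0,"roll":0},
  {"x":0,"y":0,"z":0,"roll":0},
  {"x":0,"y":0,"z":0,"roll":0},
  {"x":0,"y":0,"z":0,"roll":0},
  {"x":-0.6,"y":0,"z":0,"roll":0},
  {"x":-1.6,"y":0,"z":0,"roll":0},
  {"x":-2.8,"y":0,"z":0,"roll":0},
  {"x":-3.6,"y":0,"z":0,"roll":0},
], fingers=60)

```text
clock: 24.4
position: [0.4119, -0.2709, 0.1387]
tcp_rot: [-0.552, 1.569, -0.624]
contact_force: [0.1, -0.2, 0.1]
grip_width: 0.0551
```

```bash
python3 - <<'E'
from h import *
s=ctrl.get_state();c=imaging.calibration('top');im=imaging.grab_frame('top')
print(s['position'],s['contact_force'],s['clock'],s['grip_width'])
cv2.imwrite('pics/t2.png',cv2.resize(im[140:285,80:430],None,fx=2.2,fy=2.2,interpolation=cv2.INTER_CUBIC)[:,:,::-1])
for o in cases_top(im,c): print(np.round(o,4))
E
```

```text
[ 0.41188196 -0.27086786  0.13868996] [ 0.07716864 -0.16666854  0.07414488] 24.4 0.05506612012978006
[4.35300e-01 3.81000e-02 8.73377e+01 4.20151e+01 3.38800e-01]
[ 7.50000e-01 -1.95000e-02  8.13573e+01  8.12359e+01 -1.56960e+00]
[ 6.11600e-01 -2.84000e-02  8.77420e+01  4.17325e+01  1.72400e-01]
[ 0.4343 -0.0901 87.465  41.567   0.3314]
[ 0.5952 -0.1424 87.3478 41.5758 -0.1085]
```

View pics/t2.png

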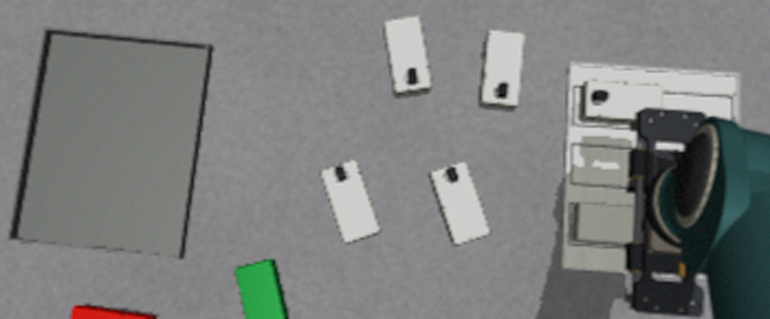

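```bash
python3 - <<'E'
from h import *
plan(.468,.0457,.11,-70.6)
E
```

```text
d units [ 1.02 10.69  1.04] roll 13.3 jaw now -4.1 dist 0.324 j7 0.17 t 24.45
```

Call:
carry_out([
  {"x":0,"y":1.2,"z":0.1,"roll":1.7},
  {"x":0,"y":2.8,"z":0.3,"roll":3.4},
  {"x":0,"y":4.4,"z":0.5,"roll":5.1},
  {"x":0,"y":6.0,"z":0.6,"roll":6.8},
  {"x":0,"y":7.6,"z":0.8,"roll":8.5},
  {"x":0,"y":9.1,"z":0.9,"roll":10.2},
  {"x":0.1,"y":10.1,"z":1.0,"roll":11.9},
  {"x":0.3,"y":10.6,"z":1.0,"roll":13.0},
], fingers=40)

```text
clock: 25.25
position: [0.4648, 0.0483, 0.1279]
tcp_rot: [1.708, 1.568, 0.539]
contact_force: [0.4, -0.0, -0.2]
grip_width: 0.0369
```

Call:
carry_out([
  {"x":0.2,"y":0,"z":0,"roll":0.3},
  {"x":0.5,"y":0,"z":0,"roll":0.3},
  {"x":0.7,"y":0,"z":0,"roll":0.3},
  {"x":0.7,"y":0,"z":0,"roll":0.3},
  {"x":0.7,"y":0,"z":0,"roll":0.3},
  {"x":0.7,"y":0,"z":0,"roll":0.3},
  {"x":0.7,"y":0,"z":0,"roll":0.3},
  {"x":0.7,"y":0,"z":0,"roll":0.3},
])

```text
clock: 26.05
position: [0.4642, 0.0441, 0.1067]
tcp_rot: [1.095, 1.57, -0.098]
contact_force: [-0.3, 0.7, -0.3]
grip_width: 0.0368
```

```bash
python3 - <<'E'
from h import *
look('c3',[[.468,.0457,.066]]); plan(.468,.0457,.11,-70.6)
E
```

```text
[0.4642 0.0441 0.1067] qd 0.003 [-0.27  0.71 -0.25] 26.05 w 0.0368
d units [-0.11  0.14  0.  ] roll 0.45 jaw now -68.4 dist 0.005 j7 -1.6 t 26.1
```

View pics/c3.png

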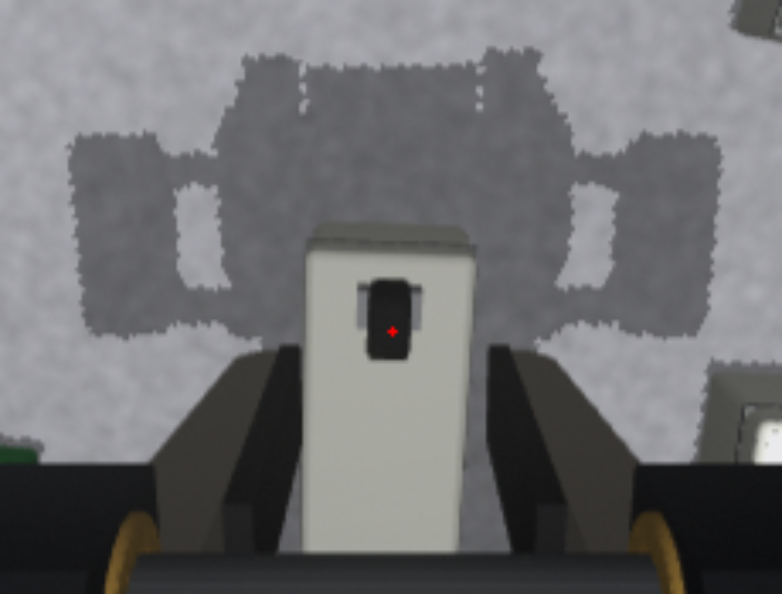

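```bash
python3 - <<'E'
from h import *
p=bk('c3',(389,325),.066)[0]; print(p)
plan(p[0],p[1],.0573,-70.6)
E
```

```text
[0.4687 0.0467 0.066 ]
d units [ 1.65  0.17 -0.02] roll 0.45 jaw now -68.4 dist 0.05 j7 -1.6 t 26.1
```

Call:
carry_out([
  {"x":0.4,"y":0.17,"z":-0.02,"roll":0.45},
  {"x":0.9,"y":0.17,"z":-0.02,"roll":0.45},
  {"x":1.3,"y":0.17,"z":-0.02,"roll":0.45},
  {"x":1.55,"y":0.17,"z":-0.02,"roll":0.45},
  {"x":1.65,"y":0.17,"z":-0.02,"roll":0.45},
  {"x":1.65,"y":0.17,"z":-0.02,"roll":0.45},
  {"x":1.65,"y":0.17,"z":-0.02,"roll":0.45},
  {"x":1.65,"y":0.17,"z":-0.02,"roll":0.45},
])

```text
clock: 26.9
position: [0.4689, 0.0468, 0.0574]
tcp_rot: [1.247, 1.57, 0.015]
contact_force: [-0.4, -0.3, 0.6]
grip_width: 0.0369
```

```bash
python3 - <<'E'
from h import *
avg(4)
E
```

```text
F [-0.188 -0.16   0.484] sd [0.28 0.52 0.24] tau [-1.9000e-02 -4.0861e+01 -4.0280e+00 -1.4824e+01  3.0000e-03 -7.8000e-02
  1.0000e-03] sd [0.008 0.059 0.007 0.018 0.    0.001 0.   ] pos [0.4688 0.0468 0.0573] w 0.0368 t 27.05
```

Call:
carry_out([
  {"x":0,"y":0,"z":0,"roll":0},
  {"x":0,"y":0,"z":0,"roll":0},
  {"x":0,"y":0,"z":0,"roll":0},
  {"x":0,"y":0,"z":0,"roll":0},
  {"x":-0.05,"y":-0.03,"z":0,"roll":0},
  {"x":-0.1,"y":-0.06,"z":0,"roll":0},
  {"x":-0.15,"y":-0.09,"z":0,"roll":0},
  {"x":-0.2,"y":-0.12,"z":0,"roll":0},
], fingers=0, force=20)

```text
clock: 27.9
position: [0.4648, 0.0455, 0.0629]
tcp_rot: [-1.811, 1.57, -3.043]
contact_force: [0.1, -0.2, -3.9]
grip_width: 0.0097
```

Call:
carry_out([
  {"x":-0.05,"y":-0.03,"z":0,"roll":0},
  {"x":-0.1,"y":-0.06,"z":0,"roll":0},
  {"x":-0.13,"y":-0.08,"z":0,"roll":0},
  {"x":-0.13,"y":-0.08,"z":0,"roll":0},
  {"x":-0.13,"y":-0.08,"z":0,"roll":0},
  {"x":-0.13,"y":-0.08,"z":0,"roll":0},
  {"x":-0.13,"y":-0.08,"z":0,"roll":0},
  {"x":-0.13,"y":-0.08,"z":0,"roll":0},
])

```text
clock: 28.7
position: [0.4626, 0.0446, 0.0666]
tcp_rot: [-1.626, 1.57, -2.858]
contact_force: [-0.2, -0.0, -5.5]
grip_width: 0.0098
```

```bash
python3 - <<'E'
from h import *
avg(8)
E
```

```text
F [-1.19  -0.121 -5.684] sd [0.65 0.24 0.25] tau [-6.9000e-02 -4.2705e+01 -4.3830e+00 -1.7570e+01  8.3000e-02 -4.6800e-01
  1.6000e-02] sd [0.011 0.005 0.013 0.008 0.007 0.004 0.002] pos [0.4628 0.0447 0.0668] w 0.0098 t 29.05
```

Call:
carry_out([
  {"x":0.1,"y":0.06,"z":0,"roll":0},
  {"x":0.2,"y":0.12,"z":0,"roll":0},
  {"x":0.3,"y":0.18,"z":0,"roll":0},
  {"x":0.34,"y":0.2,"z":0,"roll":0},
  {"x":0.34,"y":0.2,"z":0,"roll":0},
  {"x":0.34,"y":0.2,"z":0,"roll":0},
  {"x":0.34,"y":0.2,"z":0,"roll":0},
  {"x":0.34,"y":0.2,"z":0,"roll":0},
])

```text
clock: 29.9
position: [0.4692, 0.047, 0.0569]
tcp_rot: [1.513, 1.569, 0.281]
contact_force: [1.2, 0.7, -1.5]
grip_width: 0.0099
```

Call:
carry_out([
  {"x":0,"y":0,"z":0,"roll":0},
  {"x":0,"y":0,"z":0,"roll":0},
  {"x":0,"y":0,"z":0,"roll":0},
  {"x":-0.4,"y":0,"z":0,"roll":0},
  {"x":-1.0,"y":0,"z":0,"roll":0},
  {"x":-1.4,"y":-0.4,"z":0,"roll":0},
  {"x":-1.6,"y":-0.8,"z":0,"roll":0},
  {"x":-1.6,"y":-1.03,"z":0,"roll":0},
], fingers=66)

```text
clock: 30.7
position: [0.4388, 0.036, 0.1056]
tcp_rot: [0.788, 1.569, -0.444]
contact_force: [-0.2, 0.6, -0.1]
grip_width: 0.0607
```

```bash
python3 - <<'E'
from h import *
imaging.grab_frame('top');look('g3')
E
```

```text
[0.4375 0.0355 0.1049] qd 0.032 [-1.45 -0.65 -0.74] 30.75 w 0.0603
```

View pics/g3.png

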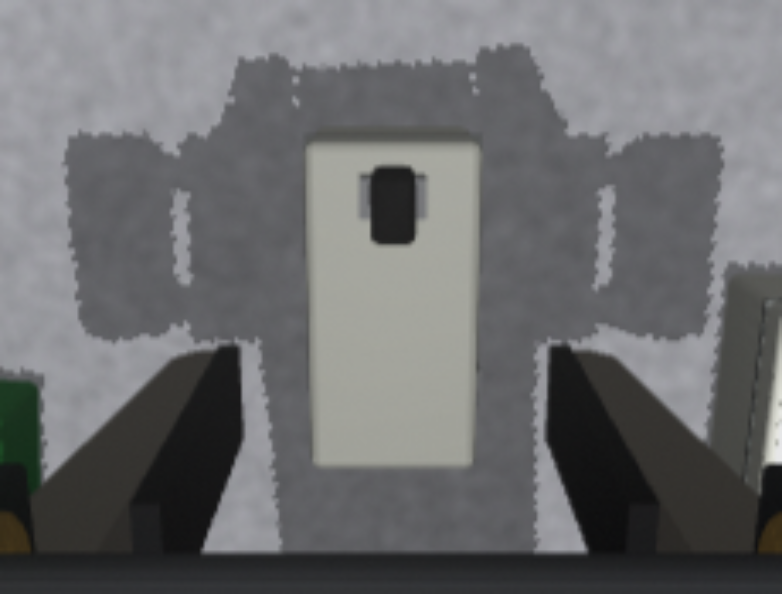

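Call:
carry_out([
  {"x":0.7,"y":0.07,"z":0,"roll":0},
  {"x":1.4,"y":0.07,"z":0,"roll":0},
  {"x":2.0,"y":0.07,"z":0,"roll":0},
  {"x":2.5,"y":0.07,"z":0,"roll":0},
  {"x":2.7,"y":0.07,"z":0,"roll":0},
  {"x":2.75,"y":0.07,"z":0,"roll":0},
  {"x":2.75,"y":0.07,"z":0,"roll":0},
  {"x":2.75,"y":0.07,"z":0,"roll":0},
])

```text
clock: 31.6
position: [0.4419, 0.0373, 0.0227]
tcp_rot: [1.304, 1.57, 0.072]
contact_force: [-0.7, -0.0, 0.5]
grip_width: 0.0608
```

Call:
carry_out([
  {"x":0,"y":0,"z":0,"roll":0},
  {"x":0,"y":0,"z":0,"roll":0},
  {"x":0,"y":0,"z":0,"roll":0},
  {"x":0,"y":0,"z":0,"roll":0},
  {"x":0,"y":0,"z":0,"roll":0},
  {"x":-0.3,"y":0,"z":0,"roll":0},
  {"x":-1.1,"y":0,"z":0,"roll":0},
  {"x":-2.2,"y":0,"z":0,"roll":0},
], fingers=0, force=45)

```text
clock: 32.4
position: [0.4387, 0.0369, 0.0873]
tcp_rot: [-1.899, 1.565, -3.131]
contact_force: [0.9, -0.6, -7.2]
grip_width: 0.0439
```

```bash
python3 - <<'E'
from h import *
s=ctrl.get_state();print(s['position'],s['contact_force'],s['grip_width']);plan(*cell(5),.15,-3.7); print(cell(5))
E
```

```text
[0.43873277 0.03694741 0.0872649 ] [ 0.92005676 -0.64455716 -7.19481253] 0.0438602922678614
d units [-2.11 -1.15 14.3 ] roll -13.38 jaw now -70.6 dist 0.435 j7 -1.65 t 32.4
(np.float64(0.549122064560945), np.float64(-0.3790436729180708))
```

Call:
carry_out([
  {"x":-1.0,"y":0,"z":0.2,"roll":-0.5},
  {"x":-1.8,"y":-0.1,"z":1.0,"roll":-2.0},
  {"x":-2.1,"y":-0.2,"z":2.3,"roll":-3.5},
  {"x":-2.1,"y":-0.3,"z":3.8,"roll":-5.0},
  {"x":-2.1,"y":-0.4,"z":5.3,"roll":-6.5},
  {"x":-2.1,"y":-0.5,"z":6.8,"roll":-8.0},
  {"x":-2.1,"y":-0.7,"z":8.3,"roll":-9.5},
  {"x":-2.1,"y":-0.8,"z":9.8,"roll":-11.0},
])

```text
clock: 33.2
position: [0.5145, -0.2497, 0.1501]
tcp_rot: [3.047, 1.567, 2.779]
contact_force: [1.3, 0.9, -8.2]
grip_width: 0.0438
```

```bash
python3 - <<'E'
from h import *
plan(*cell(5),.15,-3.7)
E
```

```text
d units [-0.01 -3.85  2.25] roll -2.32 jaw now -15.3 dist 0.134 j7 -0.15 t 33.2
```

Call:
carry_out([
  {"x":0,"y":-1.1,"z":0.65,"roll":-0.9},
  {"x":0,"y":-2.1,"z":1.25,"roll":-1.7},
  {"x":0,"y":-3.0,"z":1.75,"roll":-2.2},
  {"x":0,"y":-3.6,"z":2.1,"roll":-2.3},
  {"x":0.3,"y":-3.85,"z":2.25,"roll":-2.3},
  {"x":0.6,"y":-3.85,"z":2.25,"roll":-2.3},
  {"x":0.9,"y":-3.85,"z":2.25,"roll":-2.3},
  {"x":1.0,"y":-3.85,"z":2.25,"roll":-2.3},
])

```text
clock: 34.0
position: [0.5492, -0.3747, 0.119]
tcp_rot: [2.476, 1.566, 2.407]
contact_force: [-0.6, -0.2, -7.6]
grip_width: 0.0436
```

```bash
python3 - <<'E'
from h import *
looktray('tr3')
plan(*cell(5),.0295,-3.7)
E
```

```text
F [-0.25  -0.711 -7.503] sd [0.38 0.52 0.09] tau [ 2.5000e-01 -6.2186e+01 -1.0124e+01 -2.4255e+01  3.0000e-03 -4.6000e-02
 -1.0000e-02] sd [0.133 0.455 0.158 0.068 0.01  0.036 0.001] pos [ 0.5495 -0.3751  0.1193] w 0.0435 t 34.05
d units [ 3.05 -0.1  -0.03] roll -0.06 jaw now -4.0 dist 0.092 j7 0.17 t 34.15
```

View pics/tr3.png

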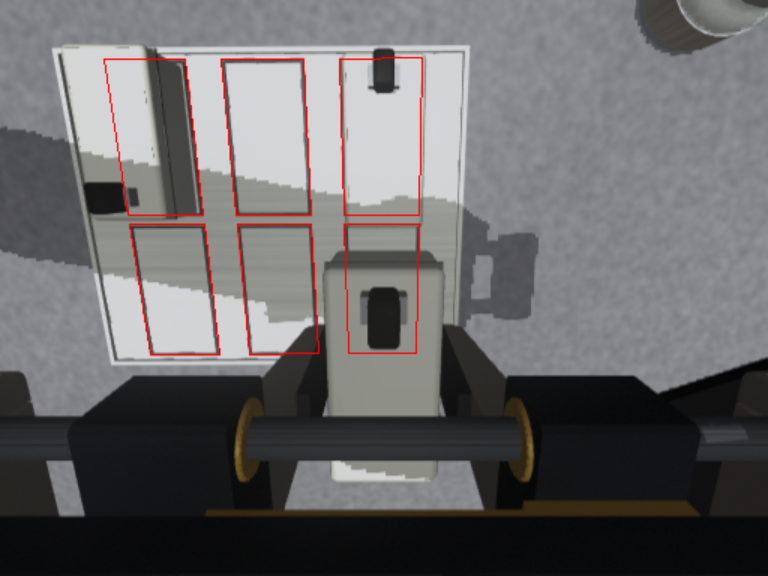

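Call:
carry_out([
  {"x":0.6,"y":-0.1,"z":-0.03,"roll":0},
  {"x":1.3,"y":-0.1,"z":-0.03,"roll":0},
  {"x":2.0,"y":-0.1,"z":-0.03,"roll":0},
  {"x":2.6,"y":-0.1,"z":-0.03,"roll":0},
  {"x":2.9,"y":-0.1,"z":-0.03,"roll":0},
  {"x":3.04,"y":-0.1,"z":-0.03,"roll":0},
  {"x":3.07,"y":-0.1,"z":-0.03,"roll":0},
  {"x":3.07,"y":-0.1,"z":-0.03,"roll":0},
])

```text
clock: 34.95
position: [0.5497, -0.3802, 0.0296]
tcp_rot: [-0.055, 1.57, -0.126]
contact_force: [-0.0, 1.2, -8.6]
grip_width: 0.0438
```

Call:
carry_out([
  {"x":0,"y":0,"z":0,"roll":0},
  {"x":0,"y":0,"z":0,"roll":0},
  {"x":0,"y":0,"z":0,"roll":0},
  {"x":0,"y":0,"z":0,"roll":0},
  {"x":-0.6,"y":0,"z":0,"roll":0},
  {"x":-1.6,"y":0,"z":0,"roll":0},
  {"x":-2.8,"y":0,"z":0,"roll":0},
  {"x":-3.8,"y":0,"z":0,"roll":0},
], fingers=60)

```text
clock: 35.75
position: [0.5499, -0.3805, 0.1464]
tcp_rot: [-0.441, 1.568, -0.513]
contact_force: [1.1, -0.7, -0.0]
grip_width: 0.0551
```

```bash
python3 - <<'E'
from h import *
s=ctrl.get_state();c=imaging.calibration('top');im=imaging.grab_frame('top')
print(s['position'],s['contact_force'],s['clock'],s['grip_width'])
cv2.imwrite('pics/t3.png',cv2.resize(im[140:285,80:430],None,fx=2.2,fy=2.2,interpolation=cv2.INTER_CUBIC)[:,:,::-1])
for o in cases_top(im,c): print(np.round(o,4))
o=[.6116+.0025,-.0284-.003,0,0,.1724]
print(lug(o,-1)); plan(*lug(o,-1),.14,-90+9.9)
E
```

```text
[ 0.54987455 -0.3804998   0.14644547] [ 1.06255918 -0.68694796 -0.01810986] 35.75 0.05506682525008886
[ 7.50000e-01 -1.99000e-02  8.19950e+01  8.12359e+01 -1.56960e+00]
[ 6.11700e-01 -2.84000e-02  8.78356e+01  4.17670e+01  1.70400e-01]
[ 0.4343 -0.0901 87.5106 41.5603  0.3311]
[ 0.5952 -0.1424 87.353  41.5639 -0.1108]
[ 4.546000e-01 -2.530000e-01  1.372357e+02  8.406090e+01 -8.620000e-02]
[ 0.4774 -0.2575 73.5933 43.465   1.5085]
[  0.5661  -0.27   102.4869  66.5389   1.542 ]
[ 1.22400e-01 -5.50900e-01  8.99897e+01  6.00180e+01  1.29000e-02]
(np.float64(0.5825743714822774), np.float64(-0.03688951241573955))
d units [ 0.34 11.54  0.17] roll 15.2 jaw now -4.1 dist 0.346 j7 0.19 t 35.8
```

View pics/t3.png

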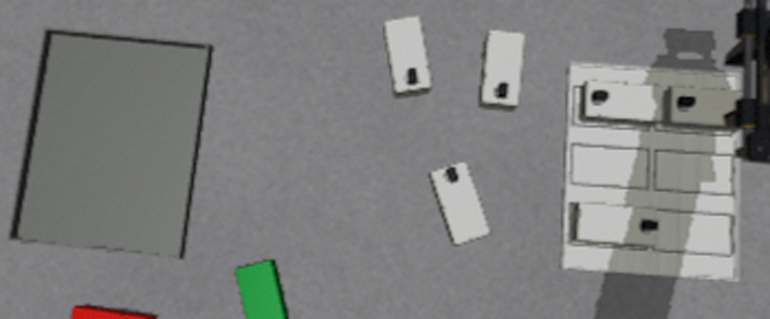

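Call:
carry_out([
  {"x":0,"y":1.2,"z":0,"roll":1.7},
  {"x":0,"y":2.8,"z":0,"roll":3.4},
  {"x":0,"y":4.4,"z":0,"roll":5.1},
  {"x":0,"y":6.0,"z":0,"roll":6.8},
  {"x":0,"y":7.6,"z":0,"roll":8.5},
  {"x":0,"y":9.2,"z":0.1,"roll":10.2},
  {"x":0.1,"y":10.5,"z":0.15,"roll":11.9},
  {"x":0.2,"y":11.3,"z":0.17,"roll":13.5},
], fingers=40)

```text
clock: 36.6
position: [0.5792, -0.0381, 0.1387]
tcp_rot: [1.762, 1.568, 0.511]
contact_force: [-0.9, 0.5, -0.8]
grip_width: 0.0369
```

```bash
python3 - <<'E'
from h import *
plan(.5826,-.0369,.11,-80.1)
E
```

```text
d units [ 0.96  0.12 -0.  ] roll 1.68 jaw now -71.7 dist 0.029 j7 -1.43 t 36.6
```

Call:
carry_out([
  {"x":0.3,"y":0.1,"z":0.1,"roll":1.3},
  {"x":0.6,"y":0.1,"z":0.1,"roll":1.5},
  {"x":0.9,"y":0.1,"z":0.1,"roll":1.5},
  {"x":0.96,"y":0.1,"z":0.1,"roll":1.5},
  {"x":0.96,"y":0.1,"z":0.1,"roll":1.5},
  {"x":0.96,"y":0.1,"z":0.1,"roll":1.5},
  {"x":0.96,"y":0.1,"z":0.1,"roll":1.5},
  {"x":0.96,"y":0.1,"z":0.1,"roll":1.5},
])

```text
clock: 37.4
position: [0.5825, -0.0448, 0.1086]
tcp_rot: [1.325, 1.57, -0.056]
contact_force: [0.7, -0.5, -0.2]
grip_width: 0.0366
```

```bash
python3 - <<'E'
from h import *
look('c4',[[.5826,-.0369,.066]]); plan(.5826,-.0369,.0573,-80.1)
E
```

```text
[ 0.5825 -0.0448  0.1086] qd 0.003 [ 0.67 -0.46 -0.17] 37.4 w 0.0366
d units [ 1.71  0.05 -0.25] roll 0.2 jaw now -79.1 dist 0.052 j7 -1.54 t 37.45
```

View pics/c4.png

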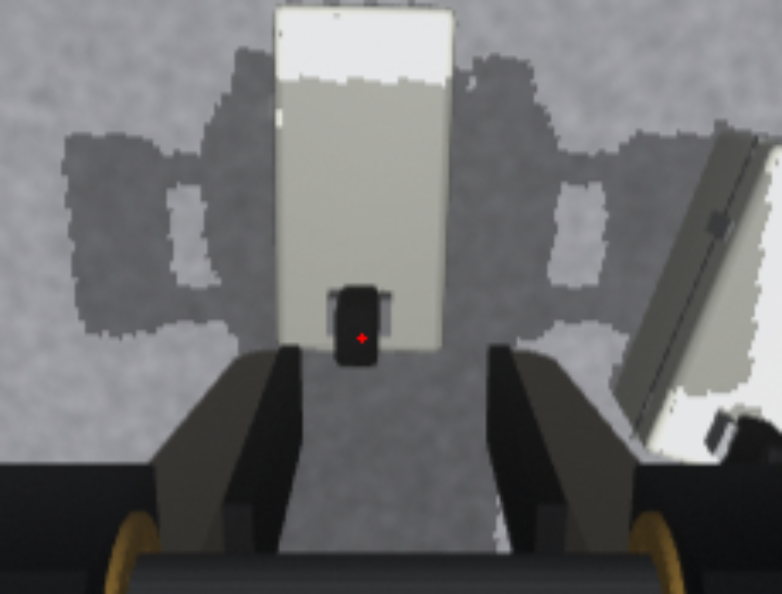

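```bash
python3 - <<'E'
from h import *
p=bk('c4',(357,333),.066)[0]; print(p)
plan(p[0],p[1],.0573,-80.1)
E
```

```text
[ 0.5834 -0.0361  0.066 ]
d units [ 1.71  0.08 -0.28] roll 0.2 jaw now -79.1 dist 0.052 j7 -1.54 t 37.45
```

Call:
carry_out([
  {"x":0.3,"y":0.08,"z":-0.28,"roll":0.2},
  {"x":0.7,"y":0.08,"z":-0.28,"roll":0.2},
  {"x":1.2,"y":0.08,"z":-0.28,"roll":0.2},
  {"x":1.55,"y":0.08,"z":-0.28,"roll":0.2},
  {"x":1.71,"y":0.08,"z":-0.28,"roll":0.2},
  {"x":1.71,"y":0.08,"z":-0.28,"roll":0.2},
  {"x":1.71,"y":0.08,"z":-0.28,"roll":0.2},
  {"x":1.71,"y":0.08,"z":-0.28,"roll":0.2},
])

```text
clock: 38.25
position: [0.5835, -0.0359, 0.0574]
tcp_rot: [1.319, 1.57, -0.079]
contact_force: [-0.3, -0.1, -0.2]
grip_width: 0.0368
```

```bash
python3 - <<'E'
from h import *
avg(4)
E
```

```text
F [ 0.217 -0.001 -0.158] sd [0.36 0.85 0.27] tau [-1.0000e-03 -5.1205e+01 -4.0450e+00 -1.7620e+01  0.0000e+00 -7.6000e-02
  1.0000e-03] sd [0.001 0.096 0.013 0.042 0.    0.002 0.   ] pos [ 0.5834 -0.0359  0.0574] w 0.0369 t 38.4
```

Call:
carry_out([
  {"x":0,"y":0,"z":0,"roll":0},
  {"x":0,"y":0,"z":0,"roll":0},
  {"x":0,"y":0,"z":0,"roll":0},
  {"x":0,"y":0,"z":0,"roll":0},
  {"x":-0.05,"y":0.03,"z":0,"roll":0},
  {"x":-0.1,"y":0.06,"z":0,"roll":0},
  {"x":-0.15,"y":0.09,"z":0,"roll":0},
  {"x":-0.2,"y":0.12,"z":0,"roll":0},
], fingers=0, force=20)

```text
clock: 39.25
position: [0.5868, -0.0352, 0.063]
tcp_rot: [2.644, 1.571, 1.246]
contact_force: [0.3, -1.4, -2.4]
grip_width: 0.0099
```

Call:
carry_out([
  {"x":-0.05,"y":0.03,"z":0,"roll":0},
  {"x":-0.1,"y":0.06,"z":0,"roll":0},
  {"x":-0.13,"y":0.08,"z":0,"roll":0},
  {"x":-0.13,"y":0.08,"z":0,"roll":0},
  {"x":-0.13,"y":0.08,"z":0,"roll":0},
  {"x":-0.13,"y":0.08,"z":0,"roll":0},
  {"x":-0.13,"y":0.08,"z":0,"roll":0},
  {"x":-0.13,"y":0.08,"z":0,"roll":0},
])

```text
clock: 40.05
position: [0.589, -0.0348, 0.0668]
tcp_rot: [-1.418, 1.571, -2.816]
contact_force: [1.8, -0.1, -2.8]
grip_width: 0.0099
```

```bash
python3 - <<'E'
from h import *
avg(8)
E
```

```text
F [ 0.763  0.039 -2.704] sd [0.42 0.15 0.38] tau [ 6.7000e-02 -5.3066e+01 -4.2330e+00 -1.8697e+01 -3.0000e-03  9.3000e-02
  1.0000e-03] sd [0.002 0.006 0.003 0.013 0.002 0.008 0.   ] pos [ 0.589  -0.0348  0.0668] w 0.01 t 40.4
```

Call:
carry_out([
  {"x":0.1,"y":-0.06,"z":0,"roll":0},
  {"x":0.2,"y":-0.12,"z":0,"roll":0},
  {"x":0.3,"y":-0.18,"z":0,"roll":0},
  {"x":0.34,"y":-0.2,"z":0,"roll":0},
  {"x":0.34,"y":-0.2,"z":0,"roll":0},
  {"x":0.34,"y":-0.2,"z":0,"roll":0},
  {"x":0.34,"y":-0.2,"z":0,"roll":0},
  {"x":0.34,"y":-0.2,"z":0,"roll":0},
])

```text
clock: 41.25
position: [0.5826, -0.036, 0.0569]
tcp_rot: [-1.44, 1.57, -2.838]
contact_force: [-4.4, 0.0, 5.4]
grip_width: 0.0096
```

Call:
carry_out([
  {"x":0,"y":0,"z":0,"roll":0},
  {"x":0,"y":0,"z":0,"roll":0},
  {"x":0,"y":0,"z":0,"roll":0},
  {"x":-0.4,"y":0,"z":0,"roll":0},
  {"x":-1.0,"y":0,"z":0,"roll":0},
  {"x":-1.4,"y":0.4,"z":0,"roll":0},
  {"x":-1.6,"y":0.8,"z":0,"roll":0},
  {"x":-1.6,"y":1.0,"z":0,"roll":0},
], fingers=66)

```text
clock: 42.05
position: [0.6147, -0.0304, 0.1067]
tcp_rot: [1.424, 1.567, 0.026]
contact_force: [-0.5, -0.7, -0.3]
grip_width: 0.0608
```

```bash
python3 - <<'E'
from h import *
imaging.grab_frame('top');look('g4')
E
```

```text
[ 0.6147 -0.0303  0.1058] qd 0.044 [ 1.16  0.38 -0.13] 42.1 w 0.0608
```

View pics/g4.png

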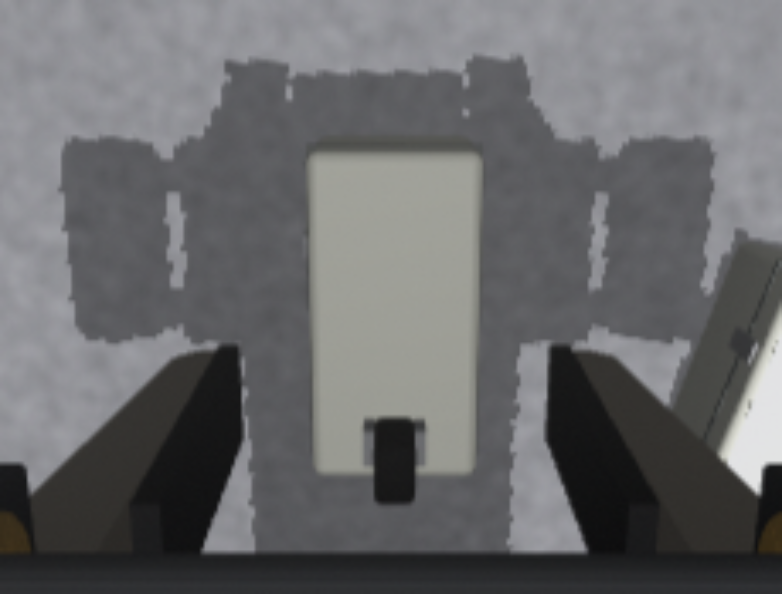

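Call:
carry_out([
  {"x":0.7,"y":0,"z":0,"roll":0},
  {"x":1.4,"y":0,"z":0,"roll":0},
  {"x":2.0,"y":0,"z":0,"roll":0},
  {"x":2.5,"y":0,"z":0,"roll":0},
  {"x":2.72,"y":0,"z":0,"roll":0},
  {"x":2.78,"y":0,"z":0,"roll":0},
  {"x":2.78,"y":0,"z":0,"roll":0},
  {"x":2.78,"y":0,"z":0,"roll":0},
])

```text
clock: 42.95
position: [0.6132, -0.0307, 0.022]
tcp_rot: [1.361, 1.569, -0.038]
contact_force: [-0.2, -0.5, 0.2]
grip_width: 0.0607
```

Call:
carry_out([
  {"x":0,"y":0,"z":0,"roll":0},
  {"x":0,"y":0,"z":0,"roll":0},
  {"x":0,"y":0,"z":0,"roll":0},
  {"x":0,"y":0,"z":0,"roll":0},
  {"x":0,"y":0,"z":0,"roll":0},
  {"x":-0.3,"y":0,"z":0,"roll":0},
  {"x":-1.1,"y":0,"z":0,"roll":0},
  {"x":-2.2,"y":0,"z":0,"roll":0},
], fingers=0, force=45)

```text
clock: 43.75
position: [0.6103, -0.0307, 0.0857]
tcp_rot: [-1.793, 1.565, 3.092]
contact_force: [0.1, 0.1, -4.1]
grip_width: 0.0439
```

Call:
carry_out([
  {"x":-0.9,"y":0,"z":0,"roll":0},
  {"x":-1.6,"y":0,"z":0,"roll":0},
  {"x":-1.9,"y":0,"z":0,"roll":0},
  {"x":-1.9,"y":0,"z":0,"roll":0},
  {"x":-1.9,"y":0,"z":0,"roll":0},
  {"x":-1.9,"y":0,"z":0,"roll":0},
  {"x":-1.9,"y":0,"z":0,"roll":0},
  {"x":-1.9,"y":0,"z":0,"roll":0},
])

```text
clock: 44.55
position: [0.6122, -0.0307, 0.1433]
tcp_rot: [-1.843, 1.569, 3.042]
contact_force: [-0.2, 0.4, -3.8]
grip_width: 0.0439
```

```bash
python3 - <<'E'
from h import *
avg(8)
plan(*cell(1),.15,-3.7); print(cell(1))
E
```

```text
F [-0.123 -0.103 -4.227] sd [0.27 0.48 0.53] tau [ 1.0000e-03 -5.3221e+01 -4.3950e+00 -2.2812e+01 -2.0000e-03 -6.6000e-02
 -0.0000e+00] sd [0.007 0.024 0.003 0.03  0.    0.003 0.   ] pos [ 0.6126 -0.0307  0.1442] w 0.0437 t 44.9
d units [-0.19 -8.75  9.95] roll -15.28 jaw now -80.1 dist 0.397 j7 -1.57 t 44.95
(np.float64(0.405422427603893), np.float64(-0.3697477416354376))
```

```bash
cat >> h.py <<'E'
CR=(.5076,.319,-.094)
def slot(lx,ly=0):
    C,S=np.cos(CR[2]),np.sin(CR[2]); return CR[0]+C*lx-S*ly, CR[1]+S*lx+C*ly
E
python3 - <<'E'
from h import *
print(slot(.075)); plan(*slot(.075),.15,-5.4)
E
```

```text
(np.float64(0.5822688939121999), np.float64(0.31196037771406476))
d units [ -0.19   0.96 -11.43] roll -14.94 jaw now -80.1 dist 0.344 j7 -1.57 t 44.95
```

Call:
carry_out([
  {"x":-0.1,"y":0,"z":-0.6,"roll":-1.0},
  {"x":-0.2,"y":0.1,"z":-1.8,"roll":-2.6},
  {"x":-0.2,"y":0.3,"z":-3.2,"roll":-4.3},
  {"x":-0.2,"y":0.4,"z":-4.7,"roll":-6.0},
  {"x":-0.2,"y":0.5,"z":-6.2,"roll":-7.7},
  {"x":-0.2,"y":0.6,"z":-7.7,"roll":-9.4},
  {"x":-0.2,"y":0.8,"z":-9.2,"roll":-11.1},
  {"x":-0.2,"y":0.9,"z":-10.3,"roll":-12.8},
])

```text
clock: 45.75
position: [0.5855, 0.282, 0.1507]
tcp_rot: [1.537, 1.569, 1.264]
contact_force: [-0.0, -0.2, -3.9]
grip_width: 0.0436
```

Call:
carry_out([
  {"x":0,"y":-0.6,"z":-0.6,"roll":-1.2},
  {"x":0,"y":-0.7,"z":-0.8,"roll":-2.0},
  {"x":0,"y":-0.7,"z":-0.9,"roll":-2.1},
  {"x":0,"y":-0.7,"z":-0.9,"roll":-2.1},
  {"x":0,"y":-0.7,"z":-0.9,"roll":-2.1},
  {"x":0,"y":-0.7,"z":-0.9,"roll":-2.1},
  {"x":0,"y":-0.7,"z":-0.9,"roll":-2.1},
  {"x":0,"y":-0.7,"z":-0.9,"roll":-2.1},
])

```text
clock: 46.55
position: [0.5546, 0.2657, 0.1502]
tcp_rot: [1.306, 1.571, 1.208]
contact_force: [-0.6, -0.5, -4.0]
grip_width: 0.0439
```

```bash
cat >> h.py <<'E'
def lookcrate(name):
    avg(2)
    w=imaging.calibration('wrist');im=imaging.grab_frame('wrist');a=im.copy()
    for (hx,hy,z,col) in ((.131,.103,.024,(255,0,0)),(.128,.100,.003,(0,255,0))):
        q=proj(w,[(*slot(sx*hx,sy*hy),z) for sx,sy in((-1,-1),(1,-1),(1,1),(-1,1))]).round().astype(int)
        cv2.polylines(a,[q.reshape(-1,1,2)],True,col)
    cv2.imwrite(f'pics/{name}.png',cv2.resize(a,None,fx=1.5,fy=1.5)[:,:,::-1])
E
python3 - <<'E'
from h import *
lookcrate('cr4'); plan(*slot(.075),.15,-5.4)
E
```

```text
F [-0.67  -0.405 -3.929] sd [0.03 0.12 0.04] tau [ 2.1000e-02 -5.2438e+01 -9.8820e+00 -2.2348e+01 -3.1000e-02 -5.0000e-02
 -3.0000e-03] sd [0.003 0.007 0.002 0.003 0.    0.    0.   ] pos [0.5546 0.2657 0.1502] w 0.0438 t 46.6
d units [0.01 1.63 0.77] roll -0.04 jaw now -5.6 dist 0.054 j7 -0.94 t 46.7
```

View pics/cr4.png

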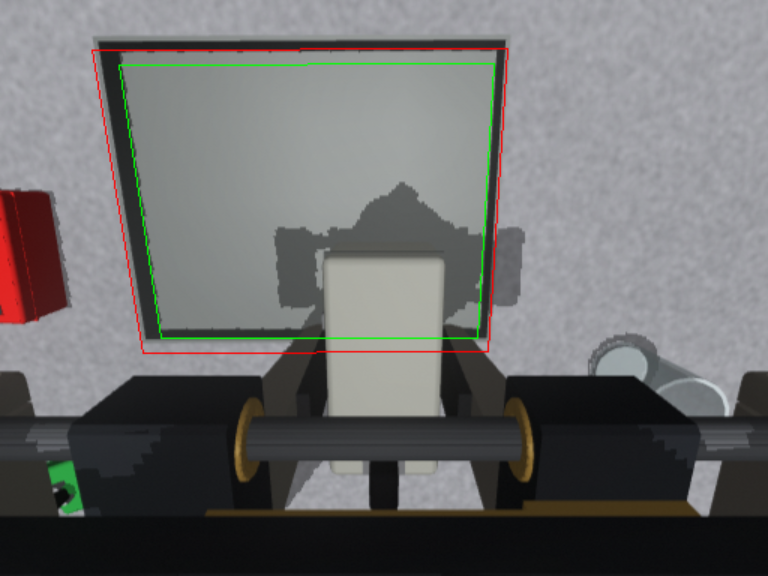

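```bash
sed -i 's/^CR=.*/CR=(.509,.326,-.094)/' h.py; python3 - <<'E'
from h import *
print(slot(.072)); plan(*slot(.072),.06,-5.4)
E
```

```text
(np.float64(0.5806821381557119), np.float64(0.31924196260550214))
d units [3.01 1.86 0.69] roll -0.04 jaw now -5.6 dist 0.108 j7 -0.94 t 46.7
```

Call:
carry_out([
  {"x":0,"y":0.7,"z":0.3,"roll":0},
  {"x":0.1,"y":1.4,"z":0.55,"roll":0},
  {"x":0.5,"y":1.8,"z":0.69,"roll":0},
  {"x":1.2,"y":1.86,"z":0.69,"roll":0},
  {"x":2.0,"y":1.86,"z":0.69,"roll":0},
  {"x":2.7,"y":1.86,"z":0.69,"roll":0},
  {"x":3.0,"y":1.86,"z":0.69,"roll":0},
  {"x":3.0,"y":1.86,"z":0.69,"roll":0},
])

```text
clock: 47.5
position: [0.5793, 0.3183, 0.0582]
tcp_rot: [-2.523, 1.567, -2.621]
contact_force: [-0.3, -0.2, -4.3]
grip_width: 0.0441
```

```bash
python3 - <<'E'
from h import *
lookcrate('cr4b'); plan(*slot(.072),.026,-5.4)
E
```

```text
F [-0.18  -0.28  -3.912] sd [0.11 0.11 0.37] tau [-1.2300e-01 -5.9371e+01 -1.0854e+01 -1.9500e+01  7.0000e-03 -1.1100e-01
 -2.8000e-02] sd [0.136 0.37  0.159 0.278 0.021 0.089 0.015] pos [0.5802 0.3191 0.0597] w 0.0437 t 47.55
d units [ 1.18 -0.02 -0.01] roll -0.04 jaw now -5.6 dist 0.035 j7 -1.04 t 47.65
```

View pics/cr4b.png

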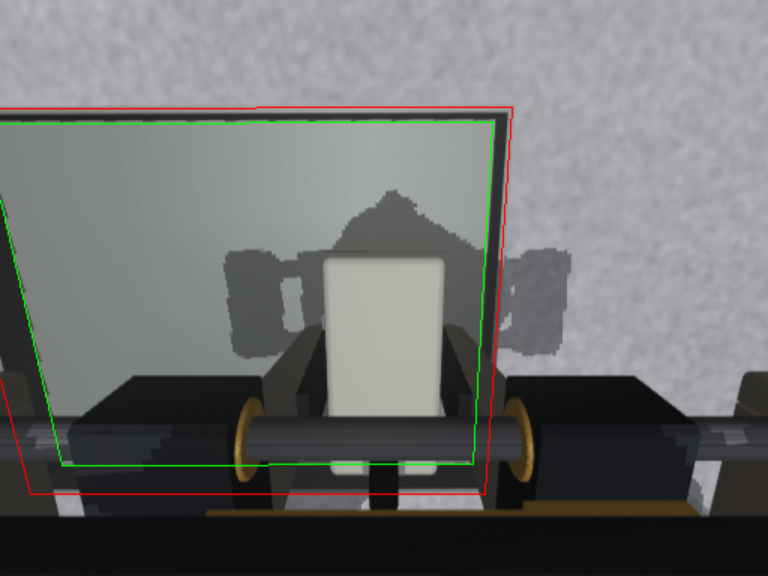

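Call:
carry_out([
  {"x":0.3,"y":0,"z":0,"roll":0},
  {"x":0.6,"y":0,"z":0,"roll":0},
  {"x":0.9,"y":0,"z":0,"roll":0},
  {"x":1.1,"y":0,"z":0,"roll":0},
  {"x":1.18,"y":0,"z":0,"roll":0},
  {"x":1.18,"y":0,"z":0,"roll":0},
  {"x":1.18,"y":0,"z":0,"roll":0},
  {"x":1.18,"y":0,"z":0,"roll":0},
])

```text
clock: 48.45
position: [0.5805, 0.3193, 0.0248]
tcp_rot: [1.355, 1.571, 1.257]
contact_force: [-1.1, -0.5, -2.5]
grip_width: 0.0435
```

Call:
carry_out([
  {"x":0,"y":0,"z":0,"roll":0},
  {"x":0,"y":0,"z":0,"roll":0},
  {"x":0,"y":0,"z":0,"roll":0},
  {"x":0,"y":0,"z":0,"roll":0},
  {"x":-0.6,"y":0,"z":0,"roll":0},
  {"x":-1.6,"y":0,"z":0,"roll":0},
  {"x":-2.8,"y":0,"z":0,"roll":0},
  {"x":-3.8,"y":0,"z":0,"roll":0},
], fingers=60)

```text
clock: 49.25
position: [0.5808, 0.3198, 0.1421]
tcp_rot: [0.734, 1.569, 0.636]
contact_force: [-1.0, 0.1, -0.8]
grip_width: 0.0552
```

```bash
python3 - <<'E'
from h import *
s=ctrl.get_state();c=imaging.calibration('top');im=imaging.grab_frame('top')
print(s['position'],s['contact_force'],s['clock'],s['grip_width'])
cv2.imwrite('pics/t4.png',cv2.resize(im[140:285,80:430],None,fx=2.2,fy=2.2,interpolation=cv2.INTER_CUBIC)[:,:,::-1])
for o in cases_top(im,c): print(np.round(o,4))
o=[.4343+.0025,-.0901-.003,0,0,.331]
print(lug(o,1)); plan(*lug(o,1),.13,-90+19)
E
```

```text
[0.58077089 0.31978818 0.14212015] [-1.0092145   0.05748575 -0.80103919] 49.25 0.05515074230715638
[ 7.50000e-01 -1.95000e-02  8.13637e+01  8.12368e+01 -1.56960e+00]
[ 0.4344 -0.0903 87.654  41.5609  0.3392]
[ 0.5952 -0.1424 87.353  41.6247 -0.1108]
[  0.3684  -0.3042 194.5685  29.0243   1.5083]
[ 0.4709 -0.3599 85.7939 43.5952  1.5103]
(np.float64(0.4670629704810518), np.float64(-0.08270035492610489))
d units [  0.48 -13.79  -2.54] roll 13.08 jaw now -5.6 dist 0.421 j7 -0.99 t 49.3
```

View pics/t4.png

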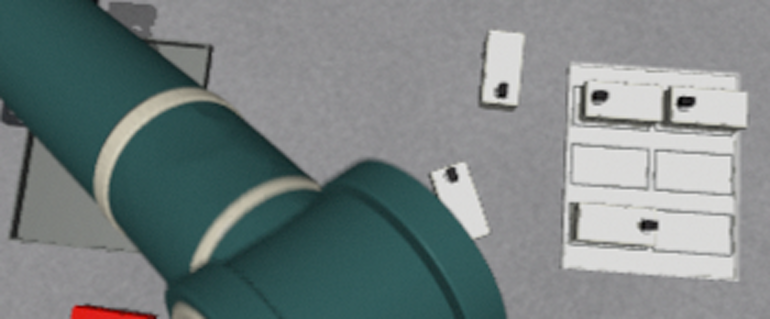

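Call:
carry_out([
  {"x":0,"y":-1.2,"z":-0.2,"roll":1.5},
  {"x":0,"y":-2.8,"z":-0.5,"roll":3.1},
  {"x":0,"y":-4.4,"z":-0.8,"roll":4.8},
  {"x":0,"y":-6.0,"z":-1.1,"roll":6.5},
  {"x":0,"y":-7.6,"z":-1.4,"roll":8.2},
  {"x":0,"y":-9.2,"z":-1.7,"roll":9.9},
  {"x":0,"y":-10.8,"z":-2.0,"roll":11.6},
  {"x":0.1,"y":-12.2,"z":-2.3,"roll":13.0},
], fingers=40)

```text
clock: 50.1
position: [0.4759, -0.0405, 0.1374]
tcp_rot: [0.936, 1.568, -0.303]
contact_force: [1.4, -0.8, -0.1]
grip_width: 0.0367
```

```bash
python3 - <<'E'
from h import *
plan(.467,-.083,.11,-71)
E
```

```text
d units [ 0.91 -0.74  1.24] roll 0.01 jaw now -71.0 dist 0.051 j7 -1.4 t 50.1
```

Call:
carry_out([
  {"x":0.1,"y":-0.5,"z":0.8,"roll":0},
  {"x":0.4,"y":-0.74,"z":1.24,"roll":0},
  {"x":0.7,"y":-0.74,"z":1.24,"roll":0},
  {"x":0.9,"y":-0.74,"z":1.24,"roll":0},
  {"x":0.9,"y":-0.74,"z":1.24,"roll":0},
  {"x":0.9,"y":-0.74,"z":1.24,"roll":0},
  {"x":0.9,"y":-0.74,"z":1.24,"roll":0},
  {"x":0.9,"y":-0.74,"z":1.24,"roll":0},
])

```text
clock: 50.9
position: [0.4678, -0.0802, 0.109]
tcp_rot: [1.341, 1.57, 0.11]
contact_force: [-0.2, -0.2, -0.2]
grip_width: 0.0365
```

```bash
python3 - <<'E'
from h import *
look('c5',[[.467,-.083,.066]]); plan(.467,-.083,.0573,-71)
E
```

```text
[ 0.4678 -0.0802  0.109 ] qd 0.005 [-0.18 -0.16 -0.19] 50.9 w 0.0365
d units [ 1.72 -0.05  0.07] roll 0.09 jaw now -70.6 dist 0.052 j7 -1.32 t 50.95
```

View pics/c5.png

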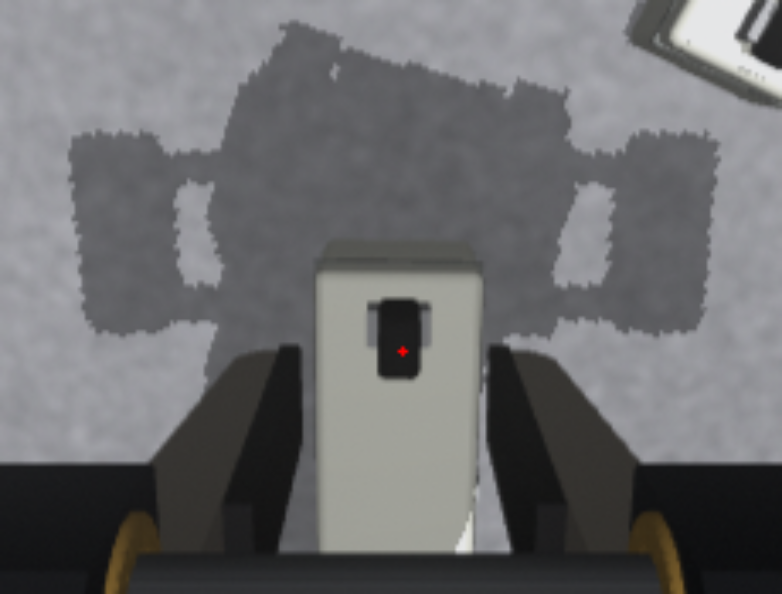

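```bash
python3 - <<'E'
from h import *
p=bk('c5',(399,345),.066)[0]; print(p)
plan(p[0],p[1],.0573,-71)
E
```

```text
[ 0.4677 -0.0819  0.066 ]
d units [ 1.72 -0.02  0.05] roll 0.09 jaw now -70.6 dist 0.052 j7 -1.32 t 50.95
```

Call:
carry_out([
  {"x":0.4,"y":-0.02,"z":0.05,"roll":0},
  {"x":0.9,"y":-0.02,"z":0.05,"roll":0},
  {"x":1.3,"y":-0.02,"z":0.05,"roll":0},
  {"x":1.6,"y":-0.02,"z":0.05,"roll":0},
  {"x":1.72,"y":-0.02,"z":0.05,"roll":0},
  {"x":1.72,"y":-0.02,"z":0.05,"roll":0},
  {"x":1.72,"y":-0.02,"z":0.05,"roll":0},
  {"x":1.72,"y":-0.02,"z":0.05,"roll":0},
])

```text
clock: 51.75
position: [0.4678, -0.0824, 0.0577]
tcp_rot: [1.016, 1.57, -0.216]
contact_force: [0.2, -0.4, -0.3]
grip_width: 0.0368
```

```bash
python3 - <<'E'
from h import *
avg(4)
E
```

```text
F [ 0.008 -0.105 -0.059] sd [0.48 0.42 0.59] tau [-2.4000e-02 -4.1176e+01 -3.3180e+00 -1.4928e+01 -1.0000e-02 -7.2000e-02
  0.0000e+00] sd [0.007 0.071 0.008 0.024 0.    0.001 0.   ] pos [ 0.4676 -0.0825  0.0576] w 0.0366 t 51.9
```

Call:
carry_out([
  {"x":0,"y":0,"z":0,"roll":0},
  {"x":0,"y":0,"z":0,"roll":0},
  {"x":0,"y":0,"z":0,"roll":0},
  {"x":0,"y":0,"z":0,"roll":0},
  {"x":-0.05,"y":-0.03,"z":0,"roll":0},
  {"x":-0.1,"y":-0.06,"z":0,"roll":0},
  {"x":-0.15,"y":-0.09,"z":0,"roll":0},
  {"x":-0.2,"y":-0.12,"z":0,"roll":0},
], fingers=0, force=20)

```text
clock: 52.75
position: [0.4634, -0.0835, 0.0632]
tcp_rot: [-2.061, 1.57, 2.99]
contact_force: [-0.3, 0.9, -4.6]
grip_width: 0.0098
```

Call:
carry_out([
  {"x":-0.05,"y":-0.03,"z":0,"roll":0},
  {"x":-0.1,"y":-0.06,"z":0,"roll":0},
  {"x":-0.13,"y":-0.08,"z":0,"roll":0},
  {"x":-0.13,"y":-0.08,"z":0,"roll":0},
  {"x":-0.13,"y":-0.08,"z":0,"roll":0},
  {"x":-0.13,"y":-0.08,"z":0,"roll":0},
  {"x":-0.13,"y":-0.08,"z":0,"roll":0},
  {"x":-0.13,"y":-0.08,"z":0,"roll":0},
])

```text
clock: 53.55
position: [0.4616, -0.0845, 0.0671]
tcp_rot: [-1.384, 1.571, -2.616]
contact_force: [-1.7, 0.2, -5.6]
grip_width: 0.0094
```

```bash
python3 - <<'E'
from h import *
avg(8)
E
```

```text
F [-0.893 -0.132 -5.297] sd [0.49 0.46 0.55] tau [-1.7600e-01 -4.3035e+01 -3.7290e+00 -1.7556e+01  2.1000e-02 -4.5500e-01
  2.6000e-02] sd [0.019 0.004 0.022 0.001 0.011 0.001 0.003] pos [ 0.4617 -0.0844  0.0671] w 0.0098 t 53.9
```

Case 5 is full. Set it down and regrip to carry.

Call:
carry_out([
  {"x":0.1,"y":0.06,"z":0,"roll":0},
  {"x":0.2,"y":0.12,"z":0,"roll":0},
  {"x":0.3,"y":0.18,"z":0,"roll":0},
  {"x":0.34,"y":0.2,"z":0,"roll":0},
  {"x":0.34,"y":0.2,"z":0,"roll":0},
  {"x":0.34,"y":0.2,"z":0,"roll":0},
  {"x":0.34,"y":0.2,"z":0,"roll":0},
  {"x":0.34,"y":0.2,"z":0,"roll":0},
])

```text
clock: 54.75
position: [0.4681, -0.0822, 0.0572]
tcp_rot: [1.361, 1.569, 0.129]
contact_force: [1.9, 2.1, -2.3]
grip_width: 0.0101
```

Call:
carry_out([
  {"x":0,"y":0,"z":0,"roll":0},
  {"x":0,"y":0,"z":0,"roll":0},
  {"x":0,"y":0,"z":0,"roll":0},
  {"x":-0.4,"y":0,"z":0,"roll":0},
  {"x":-1.0,"y":0,"z":0,"roll":0},
  {"x":-1.4,"y":-0.4,"z":0,"roll":0},
  {"x":-1.6,"y":-0.8,"z":0,"roll":0},
  {"x":-1.6,"y":-0.98,"z":0,"roll":0},
], fingers=66)

```text
clock: 55.55
position: [0.4388, -0.0929, 0.1059]
tcp_rot: [0.373, 1.569, -0.86]
contact_force: [-0.7, -0.6, -0.6]
grip_width: 0.0611
```

```bash
python3 - <<'E'
from h import *
imaging.grab_frame('top');look('g5')
E
```

```text
[ 0.438  -0.093   0.1053] qd 0.03 [-0.64 -0.58 -0.07] 55.6 w 0.0606
```

View pics/g5.png

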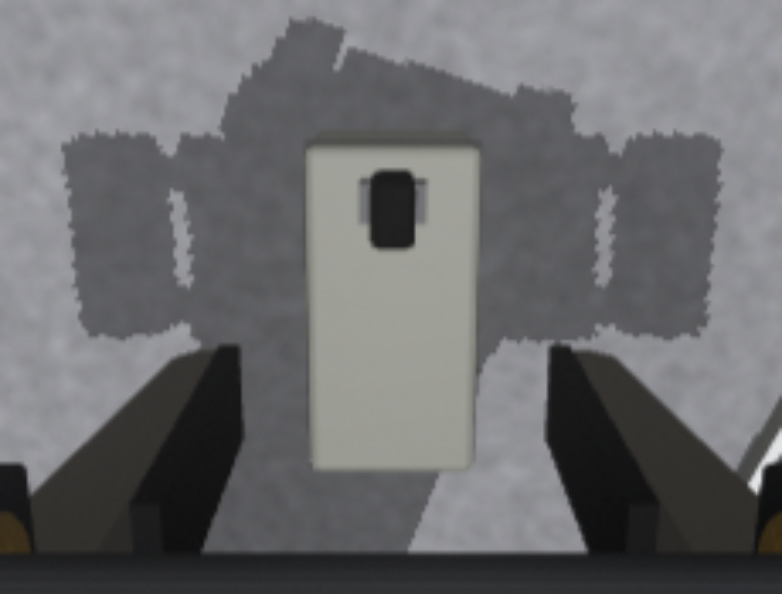

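Call:
carry_out([
  {"x":0.7,"y":0.05,"z":0,"roll":0},
  {"x":1.4,"y":0.05,"z":0,"roll":0},
  {"x":2.0,"y":0.05,"z":0,"roll":0},
  {"x":2.5,"y":0.05,"z":0,"roll":0},
  {"x":2.7,"y":0.05,"z":0,"roll":0},
  {"x":2.77,"y":0.05,"z":0,"roll":0},
  {"x":2.77,"y":0.05,"z":0,"roll":0},
  {"x":2.77,"y":0.05,"z":0,"roll":0},
])

```text
clock: 56.45
position: [0.4416, -0.0917, 0.0223]
tcp_rot: [1.069, 1.57, -0.164]
contact_force: [-0.2, -0.8, -0.0]
grip_width: 0.0604
```

Call:
carry_out([
  {"x":0,"y":0,"z":0,"roll":0},
  {"x":0,"y":0,"z":0,"roll":0},
  {"x":0,"y":0,"z":0,"roll":0},
  {"x":0,"y":0,"z":0,"roll":0},
  {"x":0,"y":0,"z":0,"roll":0},
  {"x":-0.3,"y":0,"z":0,"roll":0},
  {"x":-1.1,"y":0,"z":0,"roll":0},
  {"x":-2.2,"y":0,"z":0,"roll":0},
], fingers=0, force=45)

```text
clock: 57.25
position: [0.4385, -0.0912, 0.087]
tcp_rot: [-2.159, 1.565, 2.892]
contact_force: [0.2, 0.2, -7.6]
grip_width: 0.0437
```

```bash
python3 - <<'E'
from h import *
s=ctrl.get_state();print(s['position'],s['contact_force'],s['grip_width']);plan(*cell(1),.15,-3.7); print(cell(1))
E
```

```text
[ 0.43847941 -0.09122601  0.08696182] [ 0.18027739  0.19564719 -7.56041864] 0.043672838166583954
d units [-2.11 -4.14  8.38] roll -13.38 jaw now -70.6 dist 0.287 j7 -1.31 t 57.25
(np.float64(0.405422427603893), np.float64(-0.3697477416354376))
```

Call:
carry_out([
  {"x":-1.0,"y":-0.1,"z":0.2,"roll":-0.6},
  {"x":-1.8,"y":-0.4,"z":0.9,"roll":-2.2},
  {"x":-2.1,"y":-1.0,"z":2.0,"roll":-3.9},
  {"x":-2.1,"y":-1.6,"z":3.2,"roll":-5.6},
  {"x":-2.1,"y":-2.2,"z":4.5,"roll":-7.3},
  {"x":-2.1,"y":-2.8,"z":5.7,"roll":-9.0},
  {"x":-2.1,"y":-3.4,"z":6.9,"roll":-10.7},
  {"x":-2.1,"y":-3.9,"z":7.8,"roll":-12.2},
])

```text
clock: 58.05
position: [0.4062, -0.3535, 0.15]
tcp_rot: [2.91, 1.568, 2.746]
contact_force: [1.0, 0.2, -7.7]
grip_width: 0.0437
```

```bash
python3 - <<'E'
from h import *
plan(*cell(1),.12,-3.7)
E
```

```text
d units [ 1.   -0.54  0.06] roll -1.14 jaw now -9.4 dist 0.034 j7 0.25 t 58.05
```

Call:
carry_out([
  {"x":0,"y":-0.4,"z":0.06,"roll":-1.1},
  {"x":0.2,"y":-0.54,"z":0.06,"roll":-1.1},
  {"x":0.5,"y":-0.54,"z":0.06,"roll":-1.1},
  {"x":0.9,"y":-0.54,"z":0.06,"roll":-1.1},
  {"x":1.0,"y":-0.54,"z":0.06,"roll":-1.1},
  {"x":1.0,"y":-0.54,"z":0.06,"roll":-1.1},
  {"x":1.0,"y":-0.54,"z":0.06,"roll":-1.1},
  {"x":1.0,"y":-0.54,"z":0.06,"roll":-1.1},
])

```text
clock: 58.85
position: [0.4079, -0.3674, 0.1213]
tcp_rot: [-0.78, 1.57, -0.852]
contact_force: [-0.1, 0.2, -7.7]
grip_width: 0.0435
```

```bash
python3 - <<'E'
from h import *
looktray('tr5')
plan(*cell(1),.0295,-3.7)
E
```

```text
F [-4.800e-02  4.000e-03 -7.207e+00] sd [0.   0.18 0.51] tau [-9.8000e-02 -4.8609e+01 -6.5420e+00 -2.1515e+01 -2.4000e-02  3.5000e-02
 -3.0000e-03] sd [0.003 0.051 0.011 0.041 0.001 0.004 0.   ] pos [ 0.4078 -0.3675  0.1213] w 0.0436 t 58.9
d units [ 3.06 -0.07 -0.07] roll -0.08 jaw now -4.1 dist 0.092 j7 0.33 t 59.0
```

View pics/tr5.png

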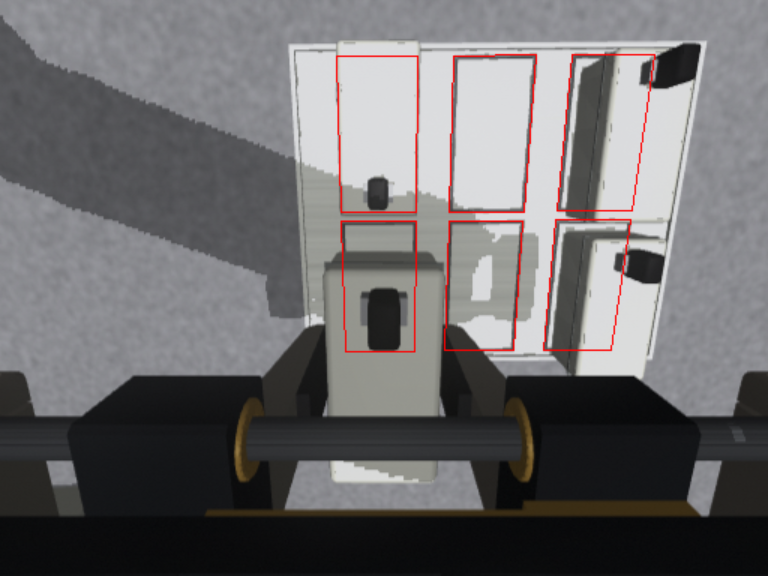

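Call:
carry_out([
  {"x":0.6,"y":-0.07,"z":-0.07,"roll":0},
  {"x":1.3,"y":-0.07,"z":-0.07,"roll":0},
  {"x":2.0,"y":-0.07,"z":-0.07,"roll":0},
  {"x":2.6,"y":-0.07,"z":-0.07,"roll":0},
  {"x":2.9,"y":-0.07,"z":-0.07,"roll":0},
  {"x":3.05,"y":-0.07,"z":-0.07,"roll":0},
  {"x":3.08,"y":-0.07,"z":-0.07,"roll":0},
  {"x":3.08,"y":-0.07,"z":-0.07,"roll":0},
])

```text
clock: 59.8
position: [0.4057, -0.3699, 0.0292]
tcp_rot: [-0.687, 1.569, -0.759]
contact_force: [-1.2, 0.7, -7.6]
grip_width: 0.0438
```

Call:
carry_out([
  {"x":0,"y":0,"z":0,"roll":0},
  {"x":0,"y":0,"z":0,"roll":0},
  {"x":0,"y":0,"z":0,"roll":0},
  {"x":0,"y":0,"z":0,"roll":0},
  {"x":-0.6,"y":0,"z":0,"roll":0},
  {"x":-1.6,"y":0,"z":0,"roll":0},
  {"x":-2.8,"y":0,"z":0,"roll":0},
  {"x":-3.8,"y":0,"z":0,"roll":0},
], fingers=60)

```text
clock: 60.6
position: [0.4055, -0.3695, 0.1443]
tcp_rot: [-0.628, 1.57, -0.7]
contact_force: [-0.0, -0.7, 0.0]
grip_width: 0.0552
```

```bash
python3 - <<'E'
from h import *
s=ctrl.get_state();c=imaging.calibration('top');im=imaging.grab_frame('top')
print(s['position'],s['contact_force'],s['clock'],s['grip_width'])
cv2.imwrite('pics/t5.png',cv2.resize(im[140:285,80:430],None,fx=2.2,fy=2.2,interpolation=cv2.INTER_CUBIC)[:,:,::-1])
for o in cases_top(im,c): print(np.round(o,4))
o=[.5952+.0025,-.1424-.003,0,0,-.111]
print(lug(o,-1)); plan(*lug(o,-1),.14,-90-6.4)
E
```

```text
[ 0.40551463 -0.3695351   0.14433688] [-0.04240471 -0.69301855  0.01940089] 60.6 0.055247696852189485
[ 0.5793  0.3219 87.1054 41.4849  1.4739]
[ 7.50400e-01 -1.95000e-02  8.13637e+01  8.05508e+01 -1.56960e+00]
[ 0.5954 -0.1424 87.7307 41.57   -0.1096]
[ 0.477  -0.2636 85.7802 43.5577  1.5102]
(np.float64(0.5658969336737232), np.float64(-0.14185528953982957))
d units [0.28 8.   4.71] roll 18.46 jaw now -4.1 dist 0.279 j7 0.35 t 60.65
```

View pics/t5.png

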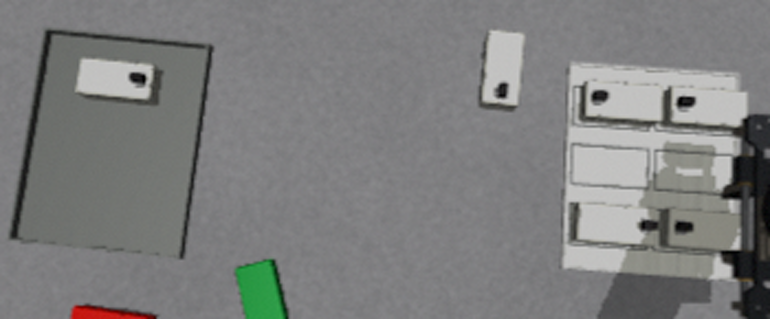

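Call:
carry_out([
  {"x":0,"y":0.8,"z":0.4,"roll":1.7},
  {"x":0,"y":1.8,"z":1.0,"roll":3.4},
  {"x":0,"y":2.8,"z":1.6,"roll":5.1},
  {"x":0,"y":3.8,"z":2.2,"roll":6.8},
  {"x":0,"y":4.8,"z":2.8,"roll":8.5},
  {"x":0,"y":5.8,"z":3.4,"roll":10.2},
  {"x":0,"y":6.8,"z":4.0,"roll":11.9},
  {"x":0.1,"y":7.7,"z":4.5,"roll":13.6},
], fingers=40)

```text
clock: 61.45
position: [0.5578, -0.147, 0.1399]
tcp_rot: [1.184, 1.569, -0.08]
contact_force: [-0.0, -0.4, 0.0]
grip_width: 0.0362
```

```bash
python3 - <<'E'
from h import *
plan(.566,-.142,.11,-96.4)
E
```

```text
d units [ 1.    0.31 -0.08] roll 4.8 jaw now -72.4 dist 0.031 j7 -1.22 t 61.45
```

Call:
carry_out([
  {"x":0.1,"y":0.25,"z":-0.05,"roll":1.7},
  {"x":0.3,"y":0.25,"z":-0.05,"roll":3.4},
  {"x":0.6,"y":0.25,"z":-0.05,"roll":4.6},
  {"x":0.9,"y":0.25,"z":-0.05,"roll":4.7},
  {"x":1.0,"y":0.25,"z":-0.05,"roll":4.7},
  {"x":1.0,"y":0.25,"z":-0.05,"roll":4.7},
  {"x":1.0,"y":0.25,"z":-0.05,"roll":4.7},
  {"x":1.0,"y":0.25,"z":-0.05,"roll":4.7},
])

```text
clock: 62.25
position: [0.5633, -0.1452, 0.1098]
tcp_rot: [1.617, 1.57, -0.051]
contact_force: [-0.7, -0.6, -0.7]
grip_width: 0.0368
```

```bash
python3 - <<'E'
from h import *
look('c6',[[.566,-.142,.066]]); plan(.566,-.142,.0573,-96.4)
E
```

```text
[ 0.5633 -0.1452  0.1098] qd 0.003 [-0.66 -0.64 -0.73] 62.25 w 0.0368
d units [ 1.75  0.08 -0.12] roll 0.16 jaw now -95.6 dist 0.053 j7 -1.59 t 62.3
```

View pics/c6.png

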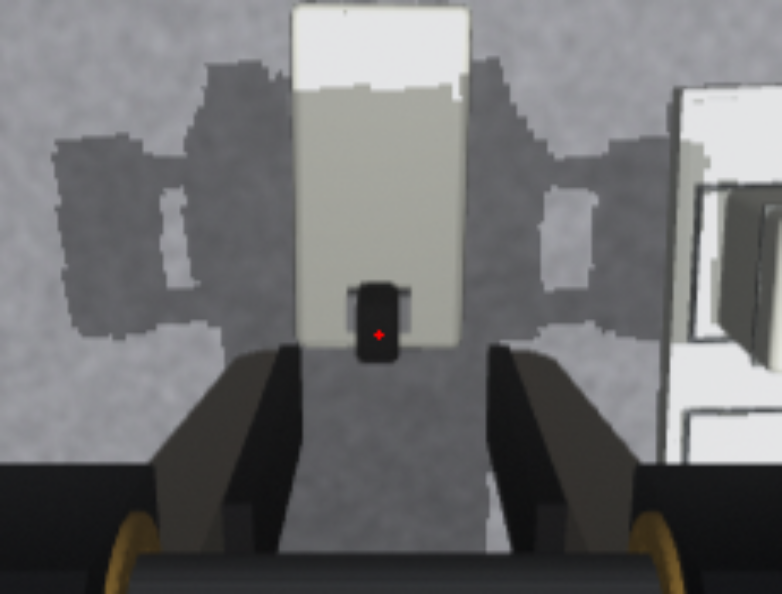

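Call:
carry_out([
  {"x":0.4,"y":0.1,"z":-0.13,"roll":0.15},
  {"x":0.9,"y":0.1,"z":-0.13,"roll":0.15},
  {"x":1.3,"y":0.1,"z":-0.13,"roll":0.15},
  {"x":1.6,"y":0.1,"z":-0.13,"roll":0.15},
  {"x":1.74,"y":0.1,"z":-0.13,"roll":0.15},
  {"x":1.74,"y":0.1,"z":-0.13,"roll":0.15},
  {"x":1.74,"y":0.1,"z":-0.13,"roll":0.15},
  {"x":1.74,"y":0.1,"z":-0.13,"roll":0.15},
])

```text
clock: 63.1
position: [0.5668, -0.1415, 0.0578]
tcp_rot: [1.406, 1.57, -0.276]
contact_force: [-0.1, -0.4, 0.5]
grip_width: 0.037
```

```bash
python3 - <<'E'
from h import *
avg(4)
E
```

```text
F [ 0.196 -0.403  0.309] sd [0.24 0.4  0.55] tau [-1.3000e-02 -5.1170e+01 -2.4080e+00 -1.7681e+01  1.0000e-03 -7.7000e-02
  0.0000e+00] sd [0.004 0.094 0.006 0.038 0.    0.002 0.   ] pos [ 0.5667 -0.1415  0.0577] w 0.037 t 63.25
```

Call:
carry_out([
  {"x":0,"y":0,"z":0,"roll":0},
  {"x":0,"y":0,"z":0,"roll":0},
  {"x":0,"y":0,"z":0,"roll":0},
  {"x":0,"y":0,"z":0,"roll":0},
  {"x":-0.05,"y":0.03,"z":0,"roll":0},
  {"x":-0.1,"y":0.06,"z":0,"roll":0},
  {"x":-0.15,"y":0.09,"z":0,"roll":0},
  {"x":-0.2,"y":0.12,"z":0,"roll":0},
], fingers=0, force=20)

```text
clock: 64.1
position: [0.5701, -0.1418, 0.0632]
tcp_rot: [-2.034, 1.571, 2.567]
contact_force: [0.7, -0.1, -2.5]
grip_width: 0.0098
```

Call:
carry_out([
  {"x":-0.05,"y":0.03,"z":0,"roll":0},
  {"x":-0.1,"y":0.06,"z":0,"roll":0},
  {"x":-0.13,"y":0.08,"z":0,"roll":0},
  {"x":-0.13,"y":0.08,"z":0,"roll":0},
  {"x":-0.13,"y":0.08,"z":0,"roll":0},
  {"x":-0.13,"y":0.08,"z":0,"roll":0},
  {"x":-0.13,"y":0.08,"z":0,"roll":0},
  {"x":-0.13,"y":0.08,"z":0,"roll":0},
])

```text
clock: 64.9
position: [0.5723, -0.142, 0.0671]
tcp_rot: [-1.599, 1.571, 3.002]
contact_force: [0.2, 0.1, -2.0]
grip_width: 0.0097
```

```bash
python3 - <<'E'
from h import *
avg(8)
E
```

```text
F [ 0.678 -0.087 -2.876] sd [0.28 0.26 0.64] tau [ 5.2000e-02 -5.2951e+01 -2.5000e+00 -1.8735e+01  2.0000e-03  7.7000e-02
 -1.0000e-03] sd [0.001 0.007 0.001 0.013 0.001 0.009 0.   ] pos [ 0.5724 -0.1421  0.0671] w 0.0098 t 65.25
```

Borderline like case 4 (~440 g); carrying will decide.

Call:
carry_out([
  {"x":0.1,"y":-0.06,"z":0,"roll":0},
  {"x":0.2,"y":-0.12,"z":0,"roll":0},
  {"x":0.3,"y":-0.18,"z":0,"roll":0},
  {"x":0.34,"y":-0.2,"z":0,"roll":0},
  {"x":0.34,"y":-0.2,"z":0,"roll":0},
  {"x":0.34,"y":-0.2,"z":0,"roll":0},
  {"x":0.34,"y":-0.2,"z":0,"roll":0},
  {"x":0.34,"y":-0.2,"z":0,"roll":0},
])

```text
clock: 66.1
position: [0.566, -0.1414, 0.0572]
tcp_rot: [-1.413, 1.57, -3.095]
contact_force: [-5.3, 0.9, 5.5]
grip_width: 0.0099
```

Call:
carry_out([
  {"x":0,"y":0,"z":0,"roll":0},
  {"x":0,"y":0,"z":0,"roll":0},
  {"x":0,"y":0,"z":0,"roll":0},
  {"x":-0.4,"y":0,"z":0,"roll":0},
  {"x":-1.0,"y":0,"z":0,"roll":0},
  {"x":-1.4,"y":0.4,"z":0,"roll":0},
  {"x":-1.6,"y":0.8,"z":0,"roll":0},
  {"x":-1.6,"y":1.0,"z":0,"roll":0},
], fingers=66)

```text
clock: 66.9
position: [0.5983, -0.145, 0.107]
tcp_rot: [1.505, 1.567, -0.177]
contact_force: [1.1, 0.1, 1.0]
grip_width: 0.0606
```

```bash
python3 - <<'E'
from h import *
imaging.grab_frame('top');look('g6')
E
```

```text
[ 0.5983 -0.1449  0.1061] qd 0.047 [ 1.74 -0.72  0.15] 66.95 w 0.0602
```

View pics/g6.png

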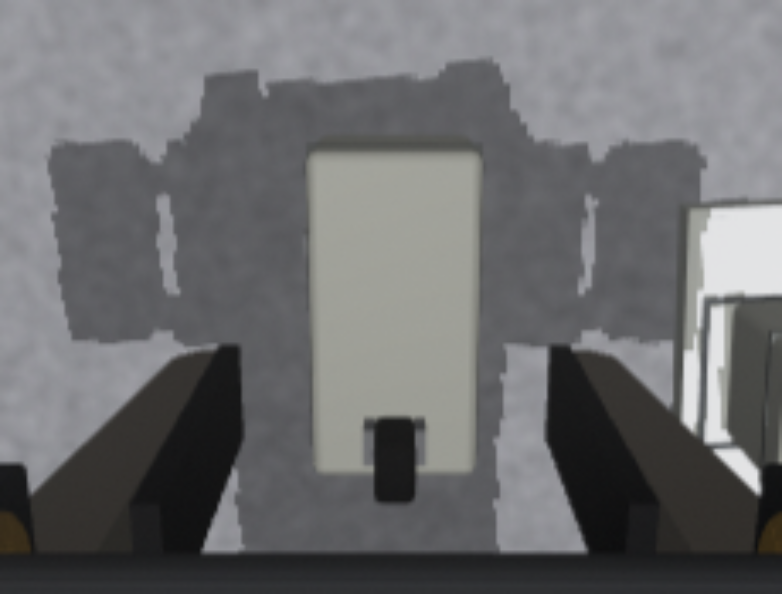

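Call:
carry_out([
  {"x":0.7,"y":0,"z":0,"roll":0},
  {"x":1.4,"y":0,"z":0,"roll":0},
  {"x":2.0,"y":0,"z":0,"roll":0},
  {"x":2.5,"y":0,"z":0,"roll":0},
  {"x":2.72,"y":0,"z":0,"roll":0},
  {"x":2.78,"y":0,"z":0,"roll":0},
  {"x":2.78,"y":0,"z":0,"roll":0},
  {"x":2.78,"y":0,"z":0,"roll":0},
])

```text
clock: 67.8
position: [0.5969, -0.1448, 0.0224]
tcp_rot: [1.474, 1.569, -0.208]
contact_force: [0.5, 0.8, -0.4]
grip_width: 0.061
```

Call:
carry_out([
  {"x":0,"y":0,"z":0,"roll":0},
  {"x":0,"y":0,"z":0,"roll":0},
  {"x":0,"y":0,"z":0,"roll":0},
  {"x":0,"y":0,"z":0,"roll":0},
  {"x":0,"y":0,"z":0,"roll":0},
  {"x":-0.3,"y":0,"z":0,"roll":0},
  {"x":-1.1,"y":0,"z":0,"roll":0},
  {"x":-2.2,"y":0,"z":0,"roll":0},
], fingers=0, force=45)

```text
clock: 68.6
position: [0.594, -0.1443, 0.0861]
tcp_rot: [-1.681, 1.565, 2.921]
contact_force: [0.5, 0.7, -3.8]
grip_width: 0.0432
```

Call:
carry_out([
  {"x":-0.9,"y":0,"z":0,"roll":0},
  {"x":-1.6,"y":0,"z":0,"roll":0},
  {"x":-1.9,"y":0,"z":0,"roll":0},
  {"x":-1.9,"y":0,"z":0,"roll":0},
  {"x":-1.9,"y":0,"z":0,"roll":0},
  {"x":-1.9,"y":0,"z":0,"roll":0},
  {"x":-1.9,"y":0,"z":0,"roll":0},
  {"x":-1.9,"y":0,"z":0,"roll":0},
])

```text
clock: 69.4
position: [0.5958, -0.1446, 0.1436]
tcp_rot: [-1.688, 1.569, 2.913]
contact_force: [0.7, 0.1, -3.6]
grip_width: 0.0434
```

```bash
python3 - <<'E'
from h import *
avg(15)
plan(*cell(4),.15,-3.7); plan(*slot(-.01),.15,-5.4)
E
```

```text
F [ 0.122  0.035 -3.785] sd [0.38 0.48 0.48] tau [-1.0000e-03 -5.3180e+01 -2.5910e+00 -2.2853e+01  1.0000e-03 -6.9000e-02
 -0.0000e+00] sd [0.004 0.035 0.003 0.036 0.    0.003 0.   ] pos [ 0.5962 -0.1447  0.1446] w 0.0437 t 70.1
d units [-0.18 -3.25  4.72] roll -18.53 jaw now -96.4 dist 0.172 j7 -1.6 t 70.15
d units [ -0.18  -4.96 -15.27] roll -18.19 jaw now -96.4 dist 0.482 j7 -1.6 t 70.15
```

Call:
carry_out([
  {"x":-0.1,"y":-0.1,"z":-0.5,"roll":-1.0},
  {"x":-0.2,"y":-0.5,"z":-1.7,"roll":-2.6},
  {"x":-0.2,"y":-1.0,"z":-3.2,"roll":-4.3},
  {"x":-0.2,"y":-1.5,"z":-4.7,"roll":-6.0},
  {"x":-0.2,"y":-2.0,"z":-6.2,"roll":-7.7},
  {"x":-0.2,"y":-2.5,"z":-7.7,"roll":-9.4},
  {"x":-0.2,"y":-3.0,"z":-9.2,"roll":-11.1},
  {"x":-0.2,"y":-3.6,"z":-10.7,"roll":-12.8},
])

```text
clock: 70.95
position: [0.5244, 0.1878, 0.151]
tcp_rot: [0.626, 1.57, 0.067]
contact_force: [0.4, 0.7, -3.5]
grip_width: 0.0442
```

```bash
python3 - <<'E'
from h import *
print(ctrl.get_state()['contact_force'],slot(-.03)); plan(*slot(-.03),.12,-5.4)
E
```

```text
[ 0.42873402  0.72571021 -3.51731744] (np.float64(0.47913244243512004), np.float64(0.3288158489143741))
d units [ 1.03  3.18 -3.78] roll -5.33 jaw now -32.1 dist 0.151 j7 -1.22 t 70.95
```

Call:
carry_out([
  {"x":0,"y":0.9,"z":-1.1,"roll":-1.6},
  {"x":0,"y":1.8,"z":-2.1,"roll":-3.2},
  {"x":0,"y":2.6,"z":-3.1,"roll":-4.7},
  {"x":0.2,"y":3.1,"z":-3.6,"roll":-5.3},
  {"x":0.6,"y":3.18,"z":-3.78,"roll":-5.3},
  {"x":1.0,"y":3.18,"z":-3.78,"roll":-5.3},
  {"x":1.0,"y":3.18,"z":-3.78,"roll":-5.3},
  {"x":1.0,"y":3.18,"z":-3.78,"roll":-5.3},
])

```text
clock: 71.75
position: [0.4804, 0.3255, 0.1198]
tcp_rot: [-1.851, 1.569, -1.957]
contact_force: [-0.6, 0.4, -3.0]
grip_width: 0.0434
```

```bash
python3 - <<'E'
from h import *
lookcrate('cr6'); plan(*slot(-.03),.026,-5.4)
E
```

```text
F [-0.279  0.201 -3.25 ] sd [0.31 0.21 0.28] tau [-2.5600e-01 -4.9309e+01 -8.8350e+00 -2.0260e+01 -2.8000e-02 -2.3000e-02
 -5.0000e-03] sd [0.097 0.042 0.038 0.06  0.002 0.    0.003] pos [0.4807 0.326  0.1204] w 0.0434 t 71.8
d units [ 3.17  0.06 -0.06] roll -0.11 jaw now -6.0 dist 0.095 j7 -1.11 t 71.9
```

View pics/cr6.png

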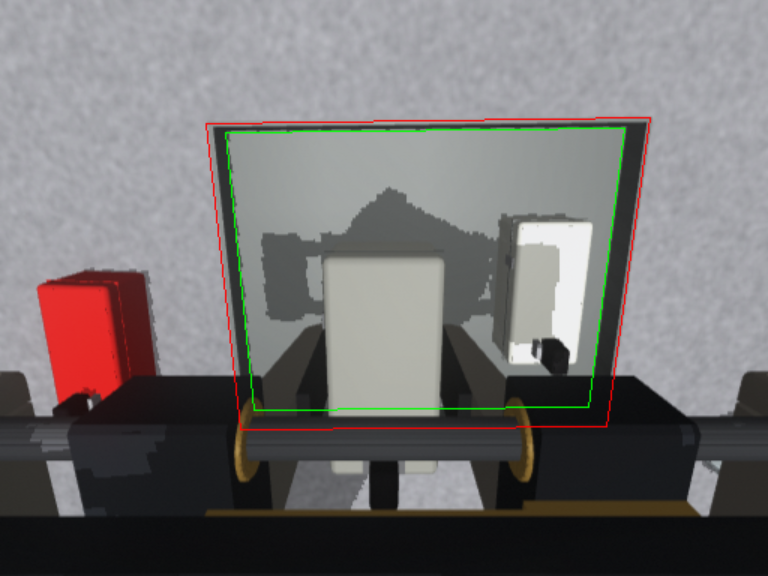

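Call:
carry_out([
  {"x":0.6,"y":0.06,"z":-0.05,"roll":0},
  {"x":1.3,"y":0.06,"z":-0.05,"roll":0},
  {"x":2.0,"y":0.06,"z":-0.05,"roll":0},
  {"x":2.6,"y":0.06,"z":-0.05,"roll":0},
  {"x":3.0,"y":0.06,"z":-0.05,"roll":0},
  {"x":3.15,"y":0.06,"z":-0.05,"roll":0},
  {"x":3.17,"y":0.06,"z":-0.05,"roll":0},
  {"x":3.17,"y":0.06,"z":-0.05,"roll":0},
])

```text
clock: 72.7
position: [0.479, 0.3299, 0.0262]
tcp_rot: [0.761, 1.569, 0.659]
contact_force: [-1.0, 0.1, -3.1]
grip_width: 0.0436
```

Call:
carry_out([
  {"x":0,"y":0,"z":0,"roll":0},
  {"x":0,"y":0,"z":0,"roll":0},
  {"x":0,"y":0,"z":0,"roll":0},
  {"x":0,"y":0,"z":0,"roll":0},
  {"x":-0.6,"y":0,"z":0,"roll":0},
  {"x":-1.6,"y":0,"z":0,"roll":0},
  {"x":-2.8,"y":0,"z":0,"roll":0},
  {"x":-4.2,"y":0,"z":0,"roll":0},
], fingers=60)

```text
clock: 73.5
position: [0.4778, 0.3293, 0.1533]
tcp_rot: [-2.679, 1.57, -2.78]
contact_force: [0.8, 0.4, -0.5]
grip_width: 0.0551
```

```bash
python3 - <<'E'
from h import *
lookcrate('cr7')
s=ctrl.get_state();c=imaging.calibration('top');im=imaging.grab_frame('top'); sc=imaging.grab_frame('scene')
print(s['position'],s['clock'],s['grip_width'])
a=cv2.resize(im,None,fx=1.5,fy=1.5,interpolation=cv2.INTER_CUBIC)
cv2.imwrite('pics/t6.png',a[:,:,::-1])
cv2.imwrite('pics/t6t.png',cv2.resize(im[155:280,325:430],None,fx=4.5,fy=4.5,interpolation=cv2.INTER_CUBIC)[:,:,::-1])
# tray: draw expected case tops
b=im.copy(); b=cv2.resize(b,None,fx=4,fy=4,interpolation=cv2.INTER_CUBIC)
for i in (1,2,5,6):
    x,y=cell(i); x-=.0025;y+=.003
    C,S=np.cos(TR[2]),np.sin(TR[2])
    P=[(x+C*p-S*q,y+S*p+C*q,.048) for p,q in((-.022,-.045),(.022,-.045),(.022,.045),(-.022,.045))]
    q=(proj(c,P)*4+1.5).round().astype(int); cv2.polylines(b,[q.reshape(-1,1,2)],True,(255,0,0))
cv2.imwrite('pics/t6o.png',b[620:1110,1300:1700][:,:,::-1])
E
```

```text
F [1.058 1.216 1.75 ] sd [0.22 0.83 2.2 ] tau [  0.338 -37.53   -5.377 -15.564   0.168  -0.144  -0.159] sd [2.535 6.071 2.468 3.239 0.192 0.645 0.224] pos [0.4809 0.3326 0.1608] w 0.0549 t 73.55
[0.48002392 0.33094953 0.15559627] 73.65 0.05534973691544002
```

View pics/t6.png

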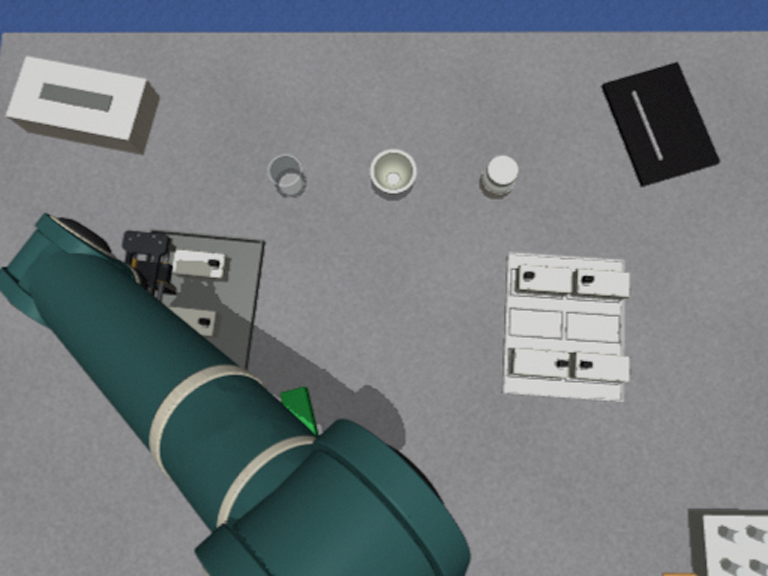

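View pics/t6o.png

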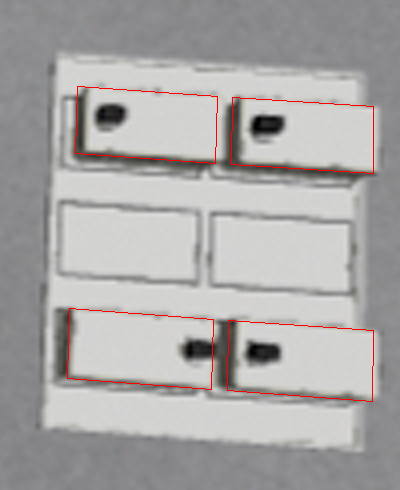

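View pics/cr7.png

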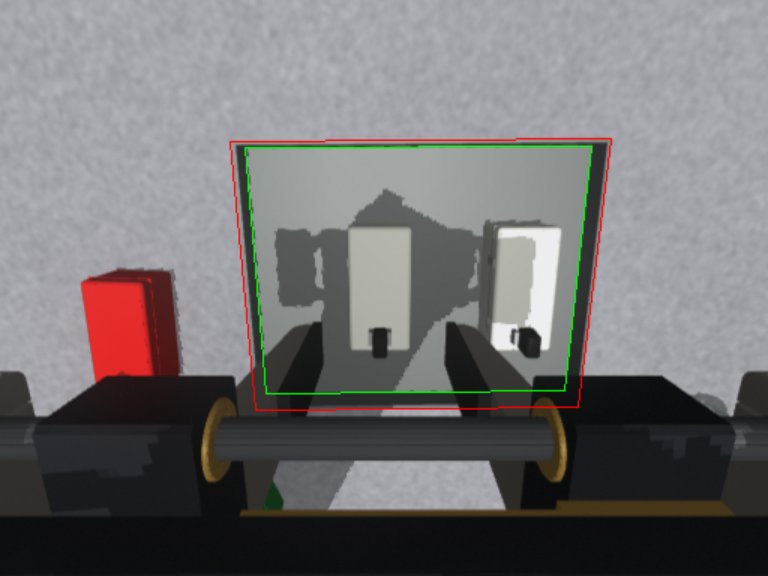

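```bash
python3 - <<'E'
from h import *
s=ctrl.get_state(); print(s['position'],abs(s['qd']).max(),s['contact_force'])
print(ctrl.job_done())
E
```

```text
[0.47838726 0.32908856 0.15191718] 0.02928203452003654 [ 0.29727046  0.09508832 -0.00292619]
the job is handed in; nothing more can be done
None
```

All six cases were present. I weighed each by its lug in order from left to right, placed them, and handed the job in at about 74 s of the 210 s allowed.

| Case | Force at lug (N) | Carried weight (N) | Result | Placed in |
|---|---|---|---|---|
| case1 | 4.3 | 6.3 | full | cell6 |
| case2 | 5.1 | 7.7 | full | cell2 |
| case3 | 5.7 | 7.5 | full | cell5 |
| case4 | 2.7 | 4.2 falling to 3.9 | underfilled, about 400–430 g | crate |
| case5 | 5.3 | 7.2 | full | cell1 |
| case6 | 2.9 | 3.8 falling to 3.2 | underfilled, about 330–390 g | crate |

- **Borderline weights:** the lug readings gave about 450–500 g for cases 4 and 6. Their lighter weights while carried decided the crate. Force readings scattered by 0.3–0.6 N. Nearly all the case 4 and 6 readings fall in the band that either place accepts.
- **Final pictures:** the four tray cases match their expected outlines to about 2 mm and sit squarely in their rectangles. The two crate cases lie flat and apart on the crate's floor. The beaker, mortar and jar stand where they were, and the gripper was about 0.15 m up and touching nothing.
- **Camera disagreement:** the top camera read about 3–4 mm off from the wrist camera. For the crate the gap was about 7 mm, partly because I had picked its corners by hand. I used the wrist camera's positions.
- **Disturbances:** I saw no knocked case and no slackened grip.

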